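# Lean a reglazed tablet in the bonding jig and pump the ratchet clamp onto it

### The job

The tablet in the wooden rack has new glass that must be pressed while its adhesive grabs: lean it in the bonding jig, on its long edge on the base behind the foot lip, flat back against the sloping rest board, glass towards the pressure plate and centred on it, and let go of it. Then pump the clamp's blue trigger (do not shove the rod or the plate by hand) until the plate bears on the glass and its spring is pressed in by about 4 mm, which is enough to bond and not enough to crack the glass. Finish while still holding the trigger squeezed so that this pressure stays on; disturb nothing else on the table.

Things in the scene. Friction and masses are not known exactly. Their poses are not given: they have to be found in the camera images.
- clamp_jig: Bonding jig, fixed: plywood base 345 x 160 x 12 mm with a grey open clamp frame. Origin: centre of the base's underside; x = pressing direction, from the clamp to the rest board; z up; mid-plane y = 0. Black fixed handle: x -88 to -70, y -13 to 13, z 124 to 180 mm. The clamp lies within 16 mm of y = 0, but for its foot flanges (low on the base) and the pressure plate.
- foot_channel (a point): Middle of the channel for the tablet's lower edge, on the base's top (z = 12 mm of the jig): 14 mm wide along the jig's x, between the plywood foot lip (9 mm high, 8 mm thick, clamp side) and the rest board's face, which meets the base 7 mm beyond this point, at x = 110 mm of the jig.
- rest_board (a point): Sloping plywood board on the jig, 170 mm wide, 95 mm high, grey felt face, leaning back 15 degrees from upright, away from the clamp. Origin: middle of its lower front edge, on the base's top. z runs up its face, y along its lower edge, x into the board (face at x = 0, tablet on the -x side). A seated tablet stands 51 mm above its top edge, so it can be held there from both sides.
- rack: Wooden two-slot rack, fixed: 78 x 150 x 46 mm, origin: centre of its underside, z up. Slots run along its y axis, 11.5 mm wide, 34 mm deep (floor 12 mm above the table), centred at x = -17 mm and x = 17 mm. The tablet stands in the slot at x = -17 mm, its glass towards the rack's -x; the other is empty.
- tablet: Black tablet 146 x 211 x 8 mm, about 0.34 kg, loose, standing upright on a long edge in the rack (it may lean a few degrees in its slot). Origin: centre of its back face. x runs along its 146 mm side (upwards while it stands in the rack), y along its 211 mm side, z from the back out through the glass; the glass is at z = 8 mm. Top edge while standing: x = 73 mm.
- tablet_glass (a point): Centre of the tablet's glass face.
- push_rod: Toothed steel push rod of the clamp with its spring cup and black end cap, 12 mm high and 14 mm wide, level, its middle 66 mm above the jig's underside, running along the jig's x. Origin moves with the rod; at rod position 0 it coincides with the jig's origin. It carries the pressure plate.
- platen: Pressure plate at the front of the push rod: 80 mm wide, 54 mm high, black soft face sloped parallel to the rest board. Origin: the centre of its face, axes parallel to the jig's (the face itself is turned back 15 degrees).
- pad_face (a point): Centre of the pressure plate's face, 66 mm above the jig's underside.
- trigger_lever: Blue trigger paddle, 26 mm wide, 12 mm thick, upright in front of the fixed handle; pivot 112 mm above the jig's underside at x = -40 mm of the jig; it reaches from 123 to 175 mm above the underside when released. Origin: on the pivot.
- trigger_front (a point): Point on the paddle's front face (towards the pressure plate), 46 mm above its pivot, middle of its width: push it here towards the jig's -x, i.e. to the fixed handle, and let it come back to pump. The front face is 14 mm in front of the pivot when released; free space in front.
- trigger (a joint): Trigger angle: 0 released, 0.5 rad fully squeezed (trigger_front then some 23 mm nearer the handle). Spring return, 2 to 4 N there. A squeeze drives the rod up to 14 mm by a pawl on 6 mm teeth, after up to 6 mm of lost rod stroke; a second pawl keeps the rod from slipping back past the last tooth (up to 6 mm given back on release). 1 mm at trigger_front is 0.6 mm of rod.
- ram (a joint): Position of the push rod along the jig's x, in m: starts at 0.004 to 0.020, grows towards the tablet, ends at 0.062. With the tablet seated the plate's face meets the glass at about 0.045. It slides with about 3 N of friction and stays where it is left.
- pad_spring (a joint): How far the pressure plate's coil spring is pressed in, in m: 0 free, 0.012 its stop. The plate presses with 3 N plus 2 N for each mm: 11 N at 0.004. Below 6 N (1.5 mm) is too loose to bond; over 20 N is too hard, and beyond 30 N the glass cracks. The 11 N take a steady push of some 8 to 12 N at trigger_front.
- squeegee_card: Blue squeegee card, 55 x 85 x 12 mm, lying by the work; bystander.
- glue_tube: White glue tube, 41 x 136 x 28 mm, lying by the work; bystander.
- screwdriver: Small red screwdriver, 158 mm long, lying by the work; bystander.
- marker: White marker pen with black cap, 16 x 123 mm, lying by the work; bystander.

How it is judged:
On the way, in this order (a step that is already met when the one before it is completed fails the run):
1. the tablet leans in the jig, foot behind the lip, back flat on the rest board, glass to the plate, centred, and let go (angle between the z axis of tablet and the x axis of rest_board, either way round below 0.1 rad and angle between the y axis of tablet and the y axis of rest_board, either way round below 0.08 rad and x of tablet_glass in the frame of rest_board between -0.014 and -0.005 m and z of tablet_glass in the frame of rest_board between 0.064 and 0.082 m and y of tablet_glass in the frame of rest_board between -0.025 and 0.025 m and contact force between each of the fingers, the arm and tablet below 0.2 N and linear speed of tablet below 0.02 m/s and contact force between platen and tablet below 0.5 N), for 0.3 s.
2. the pressure plate, driven by the trigger, bears on the glass (contact force between platen and tablet above 3 N and contact force between any of the fingers, the arm and trigger_lever above 0.5 N), for 0.2 s.
At the end, for the whole second after the job is handed in: tablet still, untouched, leaning flat on the rest board (within 6 deg, edge level within 4.5 deg), glass out, foot down in the channel (9 mm), centred within 25 mm; plate pressing the glass with 6 to 20 N; robot still holding the trigger squeezed (over 1 N, past 0.05 rad), not touching rod or plate (angle between the z axis of tablet and the x axis of rest_board, either way round below 0.1 rad and angle between the y axis of tablet and the y axis of rest_board, either way round below 0.08 rad and x of tablet_glass in the frame of rest_board between -0.014 and -0.005 m and z of tablet_glass in the frame of rest_board between 0.064 and 0.082 m and y of tablet_glass in the frame of rest_board between -0.025 and 0.025 m and contact force between each of the fingers, the arm and tablet below 0.2 N and contact force between platen and tablet between 6 and 20 N and value of joint pad_spring above 0.001 m and value of joint trigger above 0.05 rad and contact force between any of the fingers, the arm and trigger_lever above 1 N and not (contact force between any of the fingers, the arm and push_rod above 0.5 N) and linear speed of tablet below 0.02 m/s); the arm keeps its last pose, push and grip.
It fails at once if the glass is crushed (more than 30 N from the plate) (contact force between platen and tablet above 30 N).
It fails at once if the robot shoves the push rod or its plate by hand instead of working the trigger (contact force between any of the fingers, the arm and push_rod above 2 N).
It fails at once if a bystander (squeegee card, glue tube, screwdriver or marker) is shoved away by more than 3 cm (distance of any of squeegee_card, glue_tube, screwdriver, marker from where it was at the start of the episode above 0.03 m).
It also fails if it takes over 61 s, if anything falls off the work surface, if the arm or the gripper's body presses on something with over 40 N, if the wrist force passes 120 N, or if a joint passes its speed limit or range.

### The arm

A 7-joint arm with a two-finger parallel gripper is mounted at the origin on a cart in front of the work surface, level with it; the furniture and walls round the work are solid. World frame = base frame: x ahead of the robot, y to its left, z up, the work surface at z = 0. Lengths are in m, angles in rad, forces in N, time in s.
With the tool pointing down it reaches from about 0.425 to 0.925 m from the base axis. Payload 6.8 kg.
Tool frame: the origin (TCP) lies at the very end of the fingers, on their centre line; the grasp point (between the pads) lies 19 mm behind it; x points along the fingers, y is the direction in which the jaws open and shut, and the axes are right-handed (so a half turn about x gives the same grasp; the last joint's range is limited). The gripper opens to 85 mm and grips with 20 to 120 N. Pads are 22 mm wide; open, the fingers measure 114 mm over their backs; the gripper's body (76 mm by 85 mm) begins 54 mm behind the grasp point. The pads swing forward as they close: fully open they stand 13 mm farther back than shut.
Start: joints at [-1.29, 0.477, 0.022, 1.555, -0.011, 1.109, -0.083], TCP at [0.256, 0.625, 0.231] pointing down, gripper open.
Joint ranges: [-2.96, 2.96], [-0.34, 2.1], [-1.41, 1.46], [0.24, 2.44], [-1.37, 4.51], [0.17, 1.92], [-2.96, 2.96]. Speed limits (rad/s): [2.39, 2.39, 3.14, 3.14, 3.14, 3.14, 3.14].

### API

Orientations are given as a rotation vector (axis times angle).
In Python, from bench import get_obs, grab_frame, camera_info, hand_in gives the robot as it stands.
- The arm moves only by the tool apply_moves, never from a script. Its argument "series" is text: rows parted by semicolons, each of 7 numbers parted by spaces: the turn, a rotation vector about the tool's x, y, z in rad, then the shift along the tool's x, y, z in m, then the opening, from 0 (shut) to 1 (fully open). In form: wx wy wz tx ty tz hand; .... A call has 1 to 12 rows; each row is the pose to reach, as a shift and turn from the pose commanded when the call began, along the tool's axes at that moment; what a row does not reach only later rows make up. A row lasts 1/8 s, in which the tool goes at most 62.5 mm and 10.7 degrees, less where a joint would pass 70% of its speed; a pose out of reach is approached as far as the arm can. A call with a gripper value outside its range is refused whole. The fingers move at their own pace and stop on an object; "force" is the grip in N (left out, the last holds). Time passes only in rows, so rows that repeat a pose let the fingers close. It gives the time, the measured TCP pose, the force and the opening at its end, in the units of the state.
- get_obs(): the state, without advancing time (a new reading comes with each control period).
- grab_frame(name): name is "scene" or "side" or "wrist"; returns the picture (420x560x3 uint8, blue, green, red); there is no depth.
- camera_info(name): a dict with "fov_y" (degrees; the focal length in pixels is half the picture's height over the tangent of half this angle, whatever the lens; pixels are square), "cx", "cy" (the principal point, pixels), "rvec" (rotation vector, rad) and "tvec" (3), from world to camera coordinates, as OpenCV has them. Camera axes: x right, y down, z forward; pixel columns grow to the right and rows downward; lengths in m; the calibration is good to about 2 mm. The wrist camera is an equidistant fisheye: a pixel r from the principal point sees the ray r / f radians off the axis. A picture is of the moment at which its call begins: read the wrist's pose just before it. camera_info takes no time and is no camera call; for the wrist camera it gives the pose at the moment of the call.
- hand_in(): hands the job in, once; it reports no verdict.
The state is a dict: "clock": time; "joints": joint angles; "qvel": joint speeds; "tau": joint torques, N m; "tcp_pos": TCP position; "orientation": TCP orientation; "contact_force": force on the tool from outside, world axes, zero at the start; "moment": the same for the moment, N m; "grip_width": finger opening in m.
Only numpy, scipy, OpenCV 4.12 (cv2) and the standard library are available. Lean on these libraries where they do the work, as an engineer would, in place of code of your own. Each camera call takes 0.05 s, during which the arm holds its last target.

## Working session

There is one attempt and no reset: what is moved stays moved. The work goes in short steps, Python scripts to look and compute and a tool call to move; the robot and the scene stay as the last step left them, time stands still between calls to the robot, and variables do not carry over. Pictures are saved under pics/ and viewed, and the job is handed in when it is done.

Besides the shell and the picture viewer there is one more tool, called after "Emit:" in YAML: its name, and indented under it one key for each argument. apply_moves: Moves the arm, as the interface text tells. Its arguments: {"type":"object","properties":{"series":{"type":"string"},"force":{"type":"number"}},"required":["series"]}

```bash
mkdir -p pics; ls; cat > h.py <<'E'
import numpy as np,cv2
from bench import get_obs,grab_frame,camera_info,hand_in
E
python3 - <<'E'
from h import *
o=get_obs();print(o)
for n in ["scene","side","wrist"]:
    print(n,camera_info(n)); cv2.imwrite(f"pics/{n}0.png",grab_frame(n))
E
```

```text
pics
{'clock': 0.0, 'joints': array([-1.29011147,  0.47780991,  0.02229539,  1.55647081, -0.01150694,
        1.10927843, -0.0831229 ]), 'qvel': array([ 0.0003316 , -0.00136864,  0.00074332, -0.00108467,  0.00058977,
       -0.00159448,  0.00013754]), 'tau': array([-2.83125846e-04, -5.96459198e+01,  1.60803493e+00, -2.81193942e+01,
        1.25515464e-02,  9.70438414e-03,  4.30124919e-05]), 'tcp_pos': array([0.2556285 , 0.62407667, 0.23031009]), 'orientation': array([ 0.30354674,  1.549442  , -0.30642478]), 'contact_force': array([-0.64476442, -0.61930151,  0.0802872 ]), 'moment': array([-0.03788151, -0.02274468, -0.01851316]), 'grip_width': 0.08532075104171322}
scene {'fov_y': 49.6039001259043, 'cx': 284.26406201855906, 'cy': 199.7833472348669, 'rvec': array([ 2.2561291 , -1.08921797,  0.40336732]), 'tvec': array([-0.34456593,  0.36204252,  1.1135454 ])}
side {'fov_y': 50.74834963441852, 'cx': 273.3103129048823, 'cy': 202.25483326416858, 'rvec': array([ 2.00689552, -0.15799327,  0.06506877]), 'tvec': array([-0.50664448,  0.11829267,  1.30077902])}
wrist {'fov_y': 65.70646984690485, 'cx': 280.9141881262263, 'cy': 205.91903611483005, 'rvec': array([-2.39120484, -1.60523218, -0.24233713]), 'tvec': array([-0.67496127, -0.03892797,  0.38045861])}
```

View pics/scene0.png

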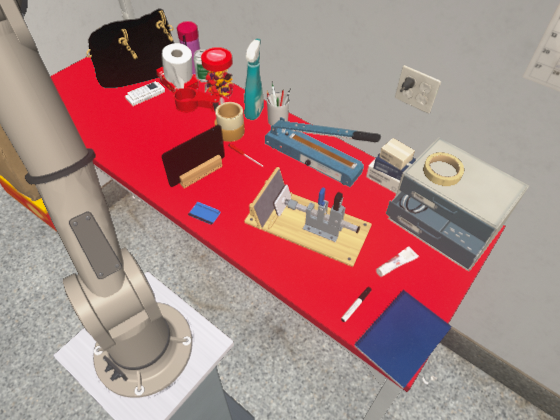

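View pics/side0.png

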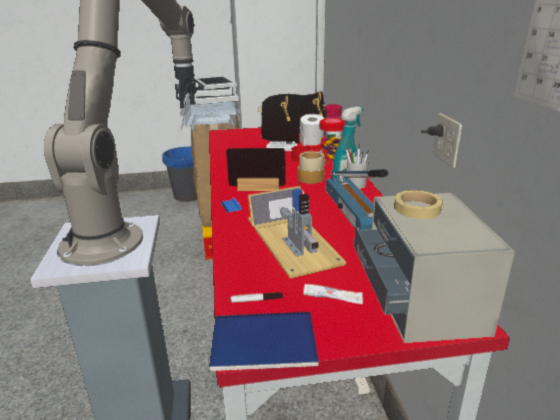

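View pics/wrist0.png

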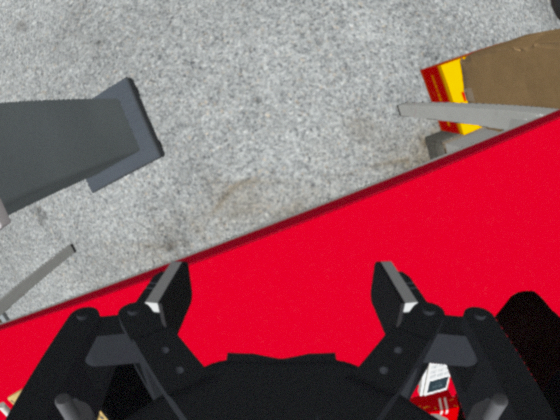

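```bash
cat > h.py <<'E'
import numpy as np,cv2
from bench import get_obs,grab_frame,camera_info,hand_in
from scipy.spatial.transform import Rotation as R
def cam(n):
    c=camera_info(n); Rm=R.from_rotvec(c['rvec']).as_matrix(); t=np.array(c['tvec'])
    return dict(R=Rm,t=t,f=210/np.tan(np.radians(c['fov_y']/2)),cx=c['cx'],cy=c['cy'],fish=n=='wrist',C=-Rm.T@t)
def ray(c,u,v):
    d=np.array([(u-c['cx'])/c['f'],(v-c['cy'])/c['f']])
    if c['fish']:
        r=np.linalg.norm(d); a=np.array([*(d/max(r,1e-9)*np.sin(r)),np.cos(r)])
    else: a=np.array([*d,1.])
    a/=np.linalg.norm(a); return c['C'],c['R'].T@a
def onz(c,u,v,z):
    C,d=ray(c,u,v); return C+d*(z-C[2])/d[2]
def proj(c,p):
    q=c['R']@np.asarray(p)+c['t']
    if c['fish']:
        r=np.hypot(q[0],q[1]); th=np.arctan2(r,q[2]); s=th/max(r,1e-9)
        return np.array([c['cx']+c['f']*q[0]*s,c['cy']+c['f']*q[1]*s])
    return np.array([c['cx']+c['f']*q[0]/q[2],c['cy']+c['f']*q[1]/q[2]])
def tri(*obs):
    A=np.zeros((3,3));b=np.zeros(3)
    for c,u,v in obs:
        C,d=ray(c,u,v);P=np.eye(3)-np.outer(d,d);A+=P;b+=P@C
    x=np.linalg.solve(A,b)
    return x,[np.round(proj(c,x)-[u,v],1) for c,u,v in obs]
def crop(img,x0,y0,x1,y1,k,name):
    a=cv2.resize(img[y0:y1,x0:x1],None,fx=k,fy=k,interpolation=cv2.INTER_CUBIC)
    cv2.imwrite(name,a)
E
python3 - <<'E'
from h import *
s=cam('scene');d=cam('side')
print(s['C'],d['C'])
I=cv2.imread('pics/scene0.png')
crop(I,150,110,290,215,5.7,'pics/s_rack.png'); crop(I,235,160,375,265,5.7,'pics/s_jig.png')
J=cv2.imread('pics/side0.png')
crop(J,210,130,350,235,5.7,'pics/d_rack.png'); crop(J,230,175,370,280,5.7,'pics/d_jig.png')
for u,v in [(200,172),(250,220),(365,260),(205,212),(355,305),(397,262),(250,155)]: print(u,v,onz(s,u,v,0.0))
E
```

```text
[-0.12622116 -0.51825985  1.09784279] [ 0.35919126 -1.1877335   0.65036806]
200 172 [0.50168558 0.30557404 0.        ]
250 220 [0.45660437 0.05131151 0.        ]
365 260 [ 0.55329791 -0.29254416  0.        ]
205 212 [0.39402949 0.17738235 0.        ]
355 305 [ 0.41934911 -0.34480357  0.        ]
397 262 [ 0.60405224 -0.36643218  0.        ]
250 155 [0.66266042 0.22975926 0.        ]
```

View pics/s_rack.png

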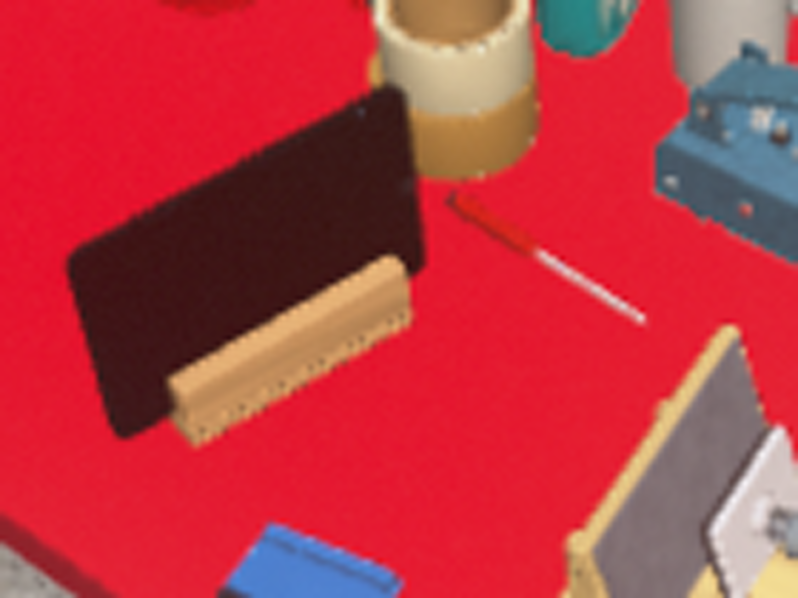

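View pics/s_jig.png

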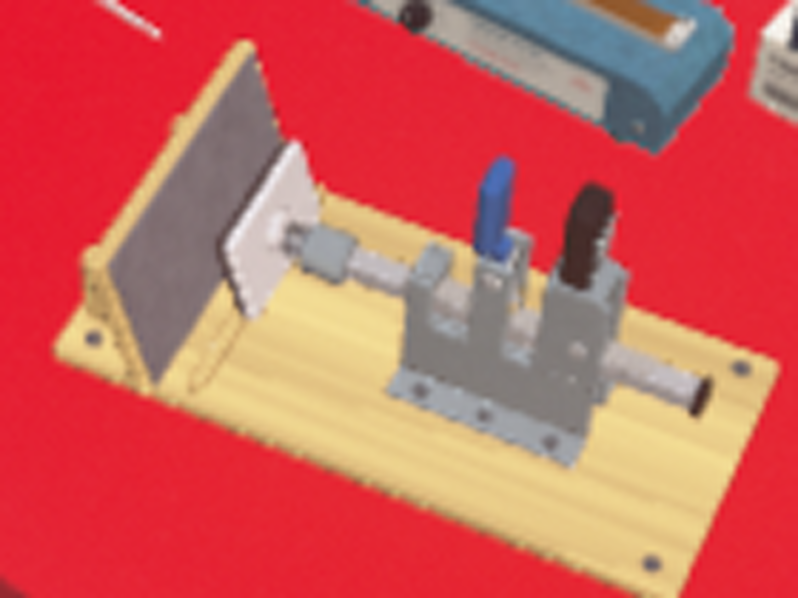

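View pics/d_rack.png

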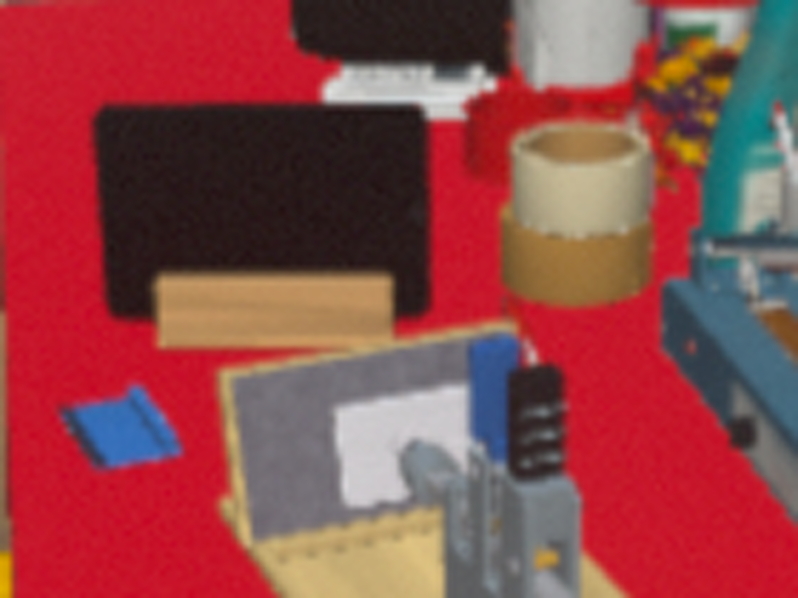

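View pics/d_jig.png

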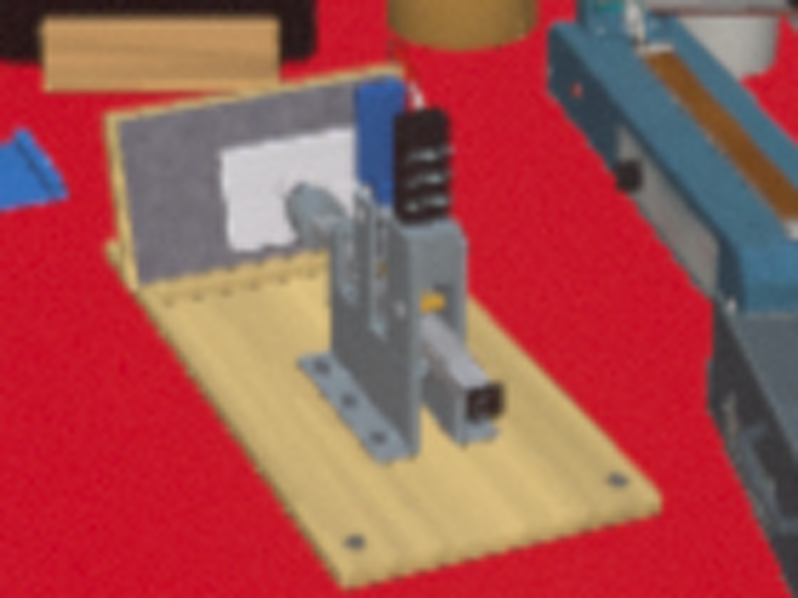

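```bash
python3 - <<'E'
from h import *
s=cam('scene');d=cam('side')
I=cv2.imread('pics/scene0.png');crop(I,230,150,390,270,5,'pics/s_jig2.png')
S=lambda u,v,x0,y0,k=5.7:(x0+(u+.5)/k-.5,y0+(v+.5)/k-.5)
# base corners in scene (top z=.012)
for n,u,v in [('right',778,363),('leftfront',56,350)]:
    print(n,onz(s,*S(u,v,235,160),.012))
for n,u,v in [('right',660,494),('bot',345,575)]:
    print(n,onz(d,*S(u,v,230,175),.012))
# board top corners
a=[('bt far',(247,45),(402,70)),('bt near',(92,252),(108,118))]
for n,p,q in a: print(n,tri((s,*S(*p,235,160)),(d,*S(*q,230,175))))
# plate corners
for n,p,q in [('ptop near',(228,240),(222,150)),('pl bot near',(250,315),(232,250))]: print(n,tri((s,*S(*p,235,160)),(d,*S(*q,230,175))))
# trigger top, handle top
for n,p,q in [('trig',(497,163),(380,82)),('hand',(595,187),(430,112)),('rod end',(700,397),(485,402))]: print(n,tri((s,*S(*p,235,160)),(d,*S(*q,230,175))))
# tablet corners
for n,p,q in [('TL',(70,262),(97,108)),('TR',(402,90),(428,108)),('BL',(122,437),(108,315)),('BR',(425,270),(428,315))]: print(n,tri((s,*S(*p,150,110)),(d,*S(*q,210,130))))
# rack top near edge
for n,p,q in [('RL',(178,403),(155,280)),('RR',(408,285),(392,280))]:
    print(n,tri((s,*S(*p,150,110)),(d,*S(*q,210,130))),onz(s,*S(*p,150,110),.046),onz(d,*S(*q,210,130),.046))
for n,p in [('slotL',(170,378)),('slotR',(395,255))]: print(n,onz(s,*S(*p,150,110),.046))
E
```

```text
right [ 0.66537083 -0.2420504   0.012     ]
leftfront [0.43713867 0.05557552 0.012     ]
right [ 0.66793861 -0.24221018  0.012     ]
bot [ 0.51470936 -0.2800648   0.012     ]
bt far (array([0.60730728, 0.06441989, 0.09771518]), [array([ 0.2, -0.5]), array([-0.3,  0.3])])
bt near (array([0.44515667, 0.03386026, 0.09953157]), [array([-0.3,  0.8]), array([ 0.6, -0.5])])
ptop near (array([ 0.49866931, -0.00971937,  0.09436455]), [array([-0.,  0.]), array([ 0., -0.])])
pl bot near (array([ 0.50042377, -0.0227159 ,  0.04212242]), [array([ 0. , -0.1]), array([-0.1,  0.1])])
trig (array([ 0.56187975, -0.12038733,  0.1756256 ]), [array([-0.1,  0.3]), array([ 0.3, -0.3])])
hand (array([ 0.57620357, -0.16559376,  0.17886062]), [array([-0.1,  0.3]), array([ 0.2, -0.2])])
rod end (array([ 0.58581228, -0.2362959 ,  0.06560644]), [array([ 0.1, -0.3]), array([-0.3,  0.3])])
TL (array([0.39274071, 0.32211782, 0.15437377]), [array([ 0.3, -0.7]), array([-0.5,  0.4])])
TR (array([0.59458376, 0.28219183, 0.15269617]), [array([ 0.3, -0.7]), array([-0.5,  0.5])])
BL (array([0.3919313 , 0.32004708, 0.01721203]), [array([-0. ,  0.1]), array([ 0.1, -0. ])])
BR (array([0.59299084, 0.28086972, 0.01522708]), [array([ 0.2, -0.4]), array([-0.3,  0.3])])
RL (array([0.41873167, 0.29510439, 0.04604976]), [array([ 0.5, -1.4]), array([-0.9,  0.8])]) [0.41387599 0.29234138 0.046     ] [0.42259199 0.30228482 0.046     ]
RR (array([0.56341033, 0.26000925, 0.04663104]), [array([ 0.8, -1.9]), array([-1.4,  1.2])]) [0.55612794 0.256627   0.046     ] [0.57012815 0.27206961 0.046     ]
slotL [0.42377564 0.30892253 0.046     ]
slotR [0.56875217 0.27852319 0.046     ]
```

```bash
cat >> h.py <<'E'
def Rtool(yhat_deg, tilt=0., tiltdir_deg=0.):
    """tool x down; tool y horizontal at yhat_deg; then tilted so that up axis leans towards tiltdir by tilt deg"""
    a=np.radians(yhat_deg); y=np.array([np.cos(a),np.sin(a),0]); x=np.array([0,0,-1.]); z=np.cross(x,y)
    M=np.column_stack([x,y,z])
    if tilt:
        b=np.radians(tiltdir_deg); ax=np.array([-np.sin(b),np.cos(b),0])
        M=R.from_rotvec(ax*np.radians(tilt)).as_matrix()@M
    return M
def row(M,p,M0=None,p0=None):
    o=get_obs()
    if M0 is None: M0=R.from_rotvec(o['orientation']).as_matrix()
    if p0 is None: p0=o['tcp_pos']
    w=R.from_matrix(M0.T@M).as_rotvec(); t=M0.T@(np.asarray(p)-p0)
    print('rot',np.round(w,3),'deg',round(np.degrees(np.linalg.norm(w)),1),'shift',np.round(t,4),'dist',round(np.linalg.norm(t),3))
E
python3 - <<'E'
from h import *
o=get_obs();print(R.from_rotvec(o['orientation']).as_matrix())
for a in (78.8,-101.2): row(Rtool(a),[.4945,.306,.26])
c=camera_info('wrist'); Rm=R.from_rotvec(c['rvec']).as_matrix();C=-Rm.T@c['tvec'];M=R.from_rotvec(o['orientation']).as_matrix()
print('cam in tool',M.T@(C-o['tcp_pos']),M.T@Rm.T)
E
```

```text
[[-4.49649598e-04  3.79022381e-01  9.25387396e-01]
 [-1.34295246e-03  9.25386426e-01 -3.79022636e-01]
 [-9.99998997e-01 -1.41317866e-03  9.29094052e-05]]
rot [-0.193 -0.     0.001] deg 11.1 shift [-0.0291 -0.204   0.3416] dist 0.399
rot [2.948e+00 2.000e-03 0.000e+00] deg 168.9 shift [-0.0291 -0.204   0.3416] dist 0.399
cam in tool [-0.14333352  0.00084504 -0.07612121] [[-7.25774561e-05 -2.97357666e-01  9.54766156e-01]
 [ 9.99999991e-01  8.62835171e-05  1.02888566e-04]
 [-1.12975286e-04  9.54766155e-01  2.97357657e-01]]
```

Emit:
apply_moves:
  series: "-0.193 0 0 -0.06 -0.204 0.3416 1;-0.193 0 0 -0.06 -0.204 0.3416 1;-0.193 0 0 -0.06 -0.204 0.3416 1;-0.193 0 0 -0.06 -0.204 0.3416 1;-0.193 0 0 -0.06 -0.204 0.3416 1;-0.193 0 0 -0.06 -0.204 0.3416 1;-0.193 0 0 -0.06 -0.204 0.3416 1;-0.193 0 0 -0.06 -0.204 0.3416 1;-0.193 0 0 -0.06 -0.204 0.3416 1"

```text
clock: 1.27
tcp_pos: [0.4936, 0.3076, 0.2909]
orientation: [0.153, 1.566, -0.152]
contact_force: [-0.2, -0.3, 0.1]
grip_width: 0.0855
```

```bash
python3 - <<'E'
from h import *
o=get_obs();print(o['clock'],o['tcp_pos'],R.from_rotvec(o['orientation']).as_matrix().round(3),o['contact_force'])
np.save('w1.npy',cam('wrist'),allow_pickle=True)
cv2.imwrite('pics/w1.png',grab_frame('wrist'))
E
```

```text
1.275 [0.49356251 0.30761761 0.2909016 ] [[-0.001  0.193  0.981]
 [ 0.     0.981 -0.193]
 [-1.     0.    -0.001]] [-0.18210733 -0.26221097  0.07269301]
```

View pics/w1.png

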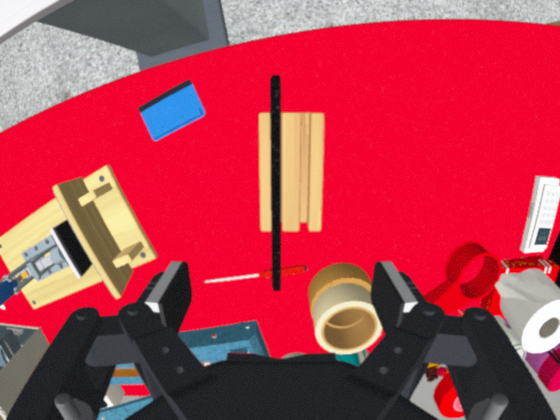

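```bash
python3 - <<'E'
from h import *
c=np.load('w1.npy',allow_pickle=True).item()
I=cv2.imread('pics/w1.png')
g=I.max(2)<60
for v in (80,100,130,170,210,250,280,287):
    u=np.where(g[v,240:310])[0]+240; 
    if len(u): print(v,u.min(),u.max(),onz(c,u.mean(),v,.158).round(4), 'w',np.linalg.norm(onz(c,u.max()+.5,v,.158)-onz(c,u.min()-.5,v,.158)).round(4))
ys=np.where(g[60:310,270:284].any(1))[0]+60; print(ys.min(),ys.max())
A=onz(c,276,ys.min()-.5,.158);B=onz(c,277,ys.max()+.5,.158);print(A,B,np.linalg.norm(A-B),(A+B)/2)
for n,u,v,z in [('rack',259,113,.046),('rack',323,113,.046),('rack',259,231,.046),('rack',321,231,.046),('tape near',310,300,.1),('tape',347,325,.1)]: print(n,onz(c,u,v,z).round(4))
crop(I,230,60,340,300,2.5,'pics/w1c.png')
# rest board visible top corners etc
E
```

```text
80 271 278 [0.3949 0.3225 0.158 ] w 0.0067
100 272 278 [0.4117 0.3196 0.158 ] w 0.0058
130 272 279 [0.4368 0.315  0.158 ] w 0.0068
170 272 279 [0.4707 0.3082 0.158 ] w 0.0069
210 273 279 [0.5064 0.3015 0.158 ] w 0.0063
250 273 279 [0.5449 0.2937 0.158 ] w 0.0065
280 274 278 [0.5768 0.2873 0.158 ] w 0.0049
287 274 278 [0.5847 0.2857 0.158 ] w 0.0049
76 289
[0.39131201 0.3244321  0.158     ] [0.5877858  0.28603907 0.158     ] 0.20018984508618587 [0.48954891 0.30523559 0.158     ]
rack [0.42   0.2966 0.046 ]
rack [0.4341 0.371  0.046 ]
rack [0.5653 0.2657 0.046 ]
rack [0.5808 0.3441 0.046 ]
tape near [0.6463 0.3148 0.1   ]
tape [0.6969 0.3562 0.1   ]
```

View pics/w1c.png

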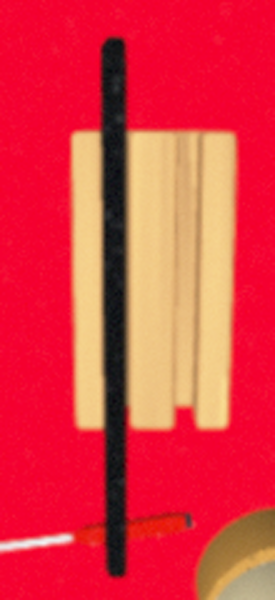

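Emit:
apply_moves:
  series: "0 0 0 0.06 -0.0033 -0.0005 1;0 0 0 0.12 -0.0033 -0.0005 1;0 0 0 0.168 -0.0033 -0.0005 1;0 0 0 0.168 -0.0033 -0.0005 0.6;0 0 0 0.168 -0.0033 -0.0005 0;0 0 0 0.168 -0.0033 -0.0005 0;0 0 0 0.168 -0.0033 -0.0005 0;0 0 0 0.168 -0.0033 -0.0005 0;0 0 0 0.168 -0.0033 -0.0005 0"
  force: 40

```text
clock: 2.45
tcp_pos: [0.4944, 0.3039, 0.1249]
orientation: [0.155, 1.563, -0.152]
contact_force: [-1.8, -0.5, 6.3]
grip_width: 0.0076
```

Emit:
apply_moves:
  series: "0 0 0 -0.03 0 0 0;0 0 0 -0.06 0 0 0;0 0 0 -0.11 0 0 0;0 0 0 -0.16 0 0 0;0 0 0 -0.16 0 0 0"

```text
clock: 3.08
tcp_pos: [0.4954, 0.3044, 0.2878]
orientation: [0.159, 1.559, -0.149]
contact_force: [0.4, -0.5, -3.2]
grip_width: 0.0078
```

```bash
python3 - <<'E'
from h import *
o=get_obs();print(o['clock'],o['tcp_pos'],o['contact_force'],o['moment'],o['grip_width'])
np.save('w2.npy',cam('wrist'),allow_pickle=True)
cv2.imwrite('pics/w2.png',grab_frame('wrist'))
I=grab_frame('scene');cv2.imwrite('pics/scene2.png',I);J=grab_frame('side');cv2.imwrite('pics/side2.png',J)
cv2.imwrite('pics/m2.png',np.hstack([I[20:320,100:400],J[60:360,150:450]]))
E
```

```text
3.075 [0.49544523 0.30438958 0.28784639] [ 0.35145493 -0.51779349 -3.20287486] [ 0.02390942 -0.01947747 -0.03390523] 0.00783164294175044
```

View pics/m2.png

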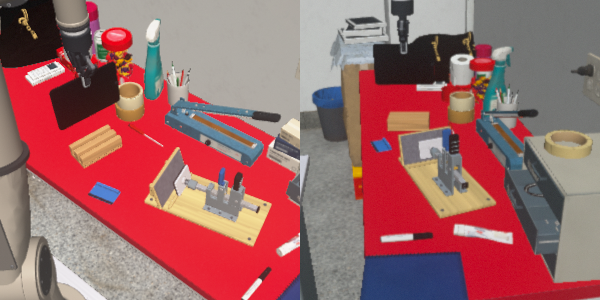

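View pics/w2.png

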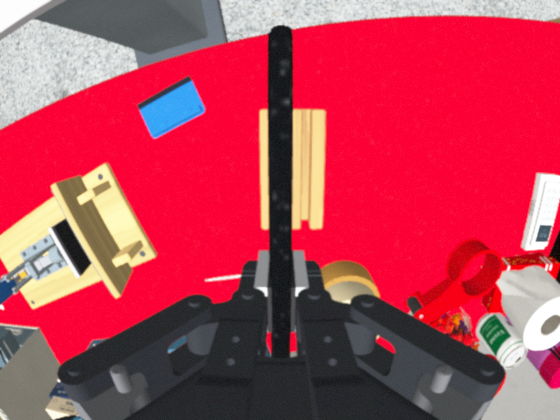

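```bash
python3 - <<'E'
from h import *
o=get_obs();M=R.from_rotvec(o['orientation']).as_matrix();print(M.round(3))
c=np.load('w2.npy',allow_pickle=True).item()
I=cv2.imread('pics/w2.png');g=I.max(2)<60
for v in (28,40,100,200,230):
    u=np.where(g[v,255:305])[0]+255
    print(v,u.min(),u.max(),(M.T@(onz(c,u.mean(),v,.321)-o['tcp_pos'])).round(4))
print((M.T@(onz(c,281,25.5,.321)-o['tcp_pos'])).round(4))
# scene corners of tablet
crop(cv2.imread('pics/scene2.png'),140,70,240,160,6,'pics/s2t.png');crop(cv2.imread('pics/side2.png'),210,90,310,170,6,'pics/d2t.png')
E
```

```text
[[-0.002  0.195  0.981]
 [-0.001  0.981 -0.195]
 [-1.    -0.002 -0.002]]
28 273 289 [-0.0388  0.0029 -0.1012]
40 269 291 [-0.0389  0.0026 -0.0969]
100 269 291 [-0.0389  0.002  -0.0764]
200 270 290 [-0.0389  0.0025 -0.0417]
230 270 290 [-0.039   0.0025 -0.0303]
[-0.0388  0.0029 -0.1021]
```

View pics/s2t.png

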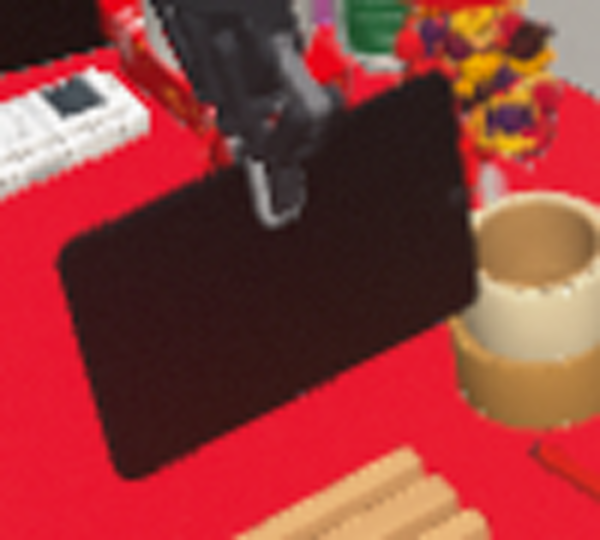

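View pics/d2t.png

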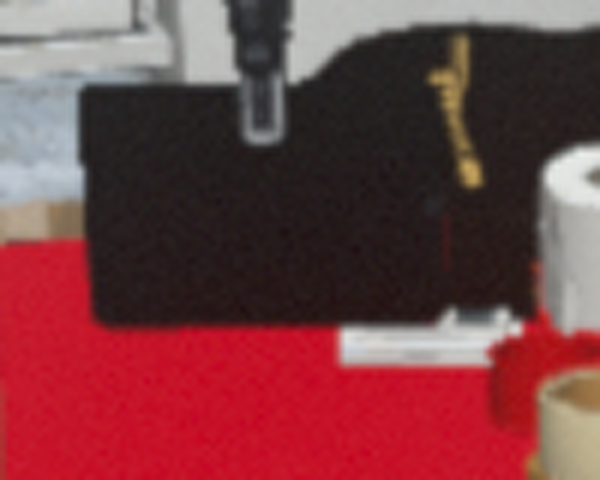

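```bash
python3 - <<'E'
from h import *
o=get_obs();M=R.from_rotvec(o['orientation']).as_matrix()
s=cam('scene');d=cam('side')
S=lambda u,v,x0,y0,k=6:(x0+(u+.5)/k-.5,y0+(v+.5)/k-.5)
for n,p,q in [('TL',(60,250),(80,87)),('BL',(128,480),(93,325))]:
    x,e=tri((s,*S(*p,140,70)),(d,*S(*q,210,90)));print(n,x.round(4),e,(M.T@(x-o['tcp_pos'])).round(4))
# ends on scene: intersect with glass plane (tool y = +.0025-.004)
def onpl(c,u,v,n,p0):
    C,dd=ray(c,u,v);return C+dd*((p0-C)@n)/(dd@n)
n=M[:,1];p0=o['tcp_pos']-n*.0035
for nm,p in [('TL',(60,250)),('TR',(442,70)),('BL',(128,480)),('BR',(478,300)),('L edge',(90,350)),('R edge',(462,180)),('T',(200,175)),('B',(300,390))]:
    print(nm,(M.T@(onpl(s,*S(*p,140,70),n,p0)-o['tcp_pos'])).round(4))
E
```

```text
TL [0.3933 0.3258 0.313 ] [array([-0. ,  0.1]), array([ 0.1, -0.1])] [-0.0309  0.0034 -0.102 ]
BL [0.3916 0.3209 0.1752] [array([-0.2,  0.5]), array([ 0.3, -0.3])] [ 0.107  -0.0016 -0.1025]
TL [-0.037  -0.0035 -0.1043]
TR [-0.0369 -0.0035  0.0966]
BL [ 0.1036 -0.0035 -0.1022]
BR [ 0.1043 -0.0035  0.1003]
L edge [ 0.0212 -0.0035 -0.1033]
R edge [ 0.0284 -0.0035  0.0998]
T [-0.0415 -0.0035 -0.033 ]
B [ 0.103  -0.0035 -0.0058]
```

```bash
cat >> h.py <<'E'
def jig(Pb,yaw):
    a=np.radians(yaw); xj=np.array([np.cos(a),np.sin(a),0]);zw=np.array([0,0,1.])
    c,s=np.cos(np.pi/12),np.sin(np.pi/12)
    zb=c*zw+s*xj; bx=c*xj-s*zw; yj=np.cross(zw,xj)
    return np.array(Pb),xj,yj,bx,zb
E
python3 - <<'E'
from h import *
Pb,xj,yj,bx,zb=jig([.5267,.0139,.012],103.3)
M=Rtool(103.3,15,103.3);print(M.round(3),bx,-zb)
tz=M[:,2]
tcp=Pb+zb*(.111+.17)-bx*.008+tz*.0025
print(tcp);row(M,tcp)
E
```

```text
[[ 0.06  -0.222  0.973]
 [-0.252  0.94   0.23 ]
 [-0.966 -0.259  0.   ]] [-0.22221098  0.94001861 -0.25881905] [ 0.05954125 -0.25187723 -0.96592583]
[0.51417954 0.07773248 0.28549571]
rot [-0.425 -0.058 -0.256] deg 28.6 shift [-0.0032 -0.2164  0.0649] dist 0.226
```

Emit:
apply_moves:
  series: "-0.08 -0.01 -0.05 0 -0.04 0.012 0;-0.16 -0.022 -0.1 -0.001 -0.085 0.025 0;-0.25 -0.035 -0.15 -0.002 -0.13 0.04 0;-0.34 -0.047 -0.205 -0.003 -0.175 0.053 0;-0.425 -0.058 -0.256 -0.003 -0.2164 0.065 0;-0.425 -0.058 -0.256 -0.003 -0.2164 0.065 0;-0.425 -0.058 -0.256 -0.003 -0.2164 0.065 0"

```text
clock: 4.1
tcp_pos: [0.5144, 0.0788, 0.285]
orientation: [-0.382, 1.523, -0.022]
contact_force: [-1.1, 0.3, -3.0]
grip_width: 0.0076
```

```bash
python3 - <<'E'
from h import *
o=get_obs();print(o['clock'],o['tcp_pos'],R.from_rotvec(o['orientation']).as_matrix().round(3),o['contact_force'],o['joints'].round(2))
np.save('w3.npy',cam('wrist'),allow_pickle=True)
W=grab_frame('wrist');cv2.imwrite('pics/w3.png',W)
I=grab_frame('scene');cv2.imwrite('pics/scene3.png',I);J=grab_frame('side');cv2.imwrite('pics/side3.png',J)
crop(J,200,100,360,220,5,'pics/d3.png')
E
```

```text
4.1 [0.51440934 0.07876016 0.2850072 ] [[ 0.059 -0.222  0.973]
 [-0.25   0.941  0.23 ]
 [-0.966 -0.257  0.   ]] [-1.12690272  0.32843015 -2.98546255] [-0.6   0.18  0.19  1.88  0.25  1.14  1.28]
```

View pics/w3.png

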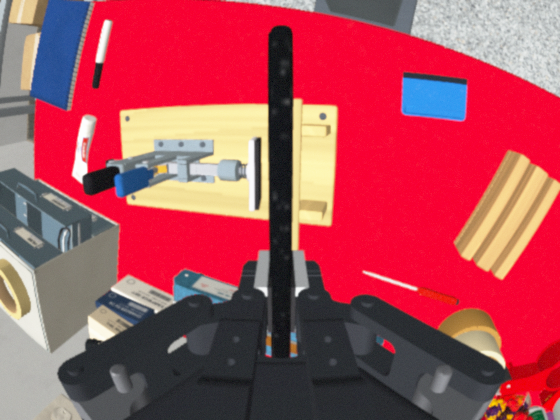

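View pics/d3.png

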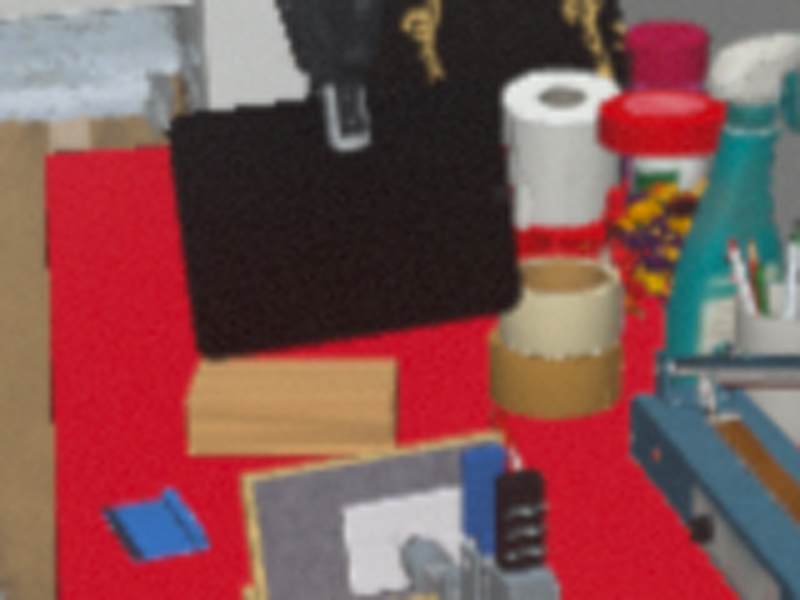

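View pics/scene3.png

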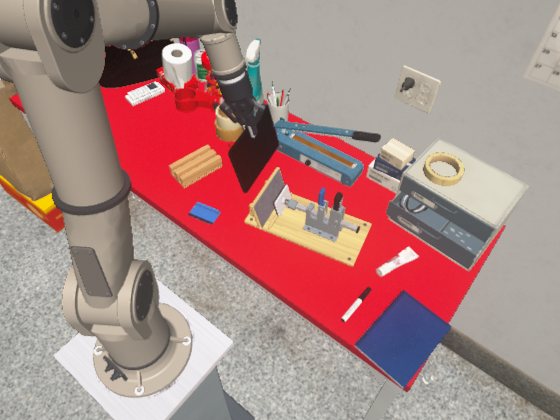

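```bash
python3 - <<'E'
from h import *
W=cv2.imread('pics/w3.png')
crop(W,110,90,345,265,3.4,'pics/w3c.png')
E
```

```text
(no output)
```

View pics/w3c.png

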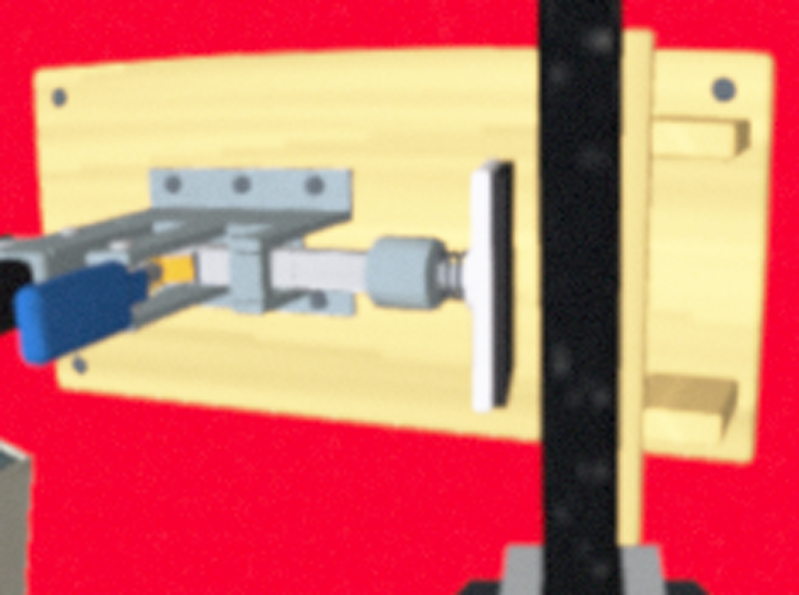

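```bash
python3 - <<'E'
from h import *
c=np.load('w3.npy',allow_pickle=True).item()
S=lambda u,v:(110+(u+.5)/3.4-.5,90+(v+.5)/3.4-.5)
P=[onz(c,*S(*p),.012) for p in [(34,69),(774,52),(753,463),(57,389)]]
for p in P: print(p.round(4))
ang=lambda a,b:np.degrees(np.arctan2(*(b-a)[[1,0]]))
print([ (np.linalg.norm(P[i]-P[(i+1)%4]).round(4),ang(P[i],P[(i+1)%4]).round(2)) for i in range(4)],np.mean(P,0))
Q=np.array([P[0],P[1],P[2],P[3]])
# combine with scene/side corners
pts=[Q,]
best=Q.mean(0);print(best)
for n,p,z in [('b top near',(655,30),.104),('b top far',(639,545),.104),('front near',(624,30),.104),('front far',(618,545),.104)]:
    print(n,onz(c,*S(*p),z).round(4))
for n,p in [('plate L',(490,162)),('plate R',(480,410)),('plate faceL',(513,165)),('faceR',(503,405))]:
    print(n,onz(c,*S(*p),.093).round(4))
o=np.array([.5518,-.0932]);
E
```

```text
[ 0.5106 -0.2761  0.012 ]
[0.4361 0.0609 0.012 ]
[0.5924 0.0953 0.012 ]
[ 0.6683 -0.2431  0.012 ]
[(np.float64(0.3451), np.float64(102.46)), (np.float64(0.16), np.float64(12.43)), (np.float64(0.3468), np.float64(-77.34)), (np.float64(0.1611), np.float64(-168.19))] [ 0.55186019 -0.09076225  0.012     ]
[ 0.55186019 -0.09076225  0.012     ]
b top near [0.4376 0.0341 0.104 ]
b top far [0.5957 0.0686 0.104 ]
front near [0.4398 0.0252 0.104 ]
front far [0.5981 0.062  0.104 ]
plate L [ 0.4903 -0.0098  0.093 ]
plate R [0.5721 0.0041 0.093 ]
plate faceL [ 0.4893 -0.0022  0.093 ]
faceR [0.5678 0.0115 0.093 ]
```

```bash
python3 - <<'E'
from h import *
Pb,xj,yj,bx,zb=jig([.5281,.0159,.012],102.5)
M=Rtool(102.5,15,102.5);tz=M[:,2]
for h in (.14,.025):
    tcp=Pb+zb*(.111+h)-bx*.0085+tz*.0025
    print(tcp);row(M,tcp)
E
```

```text
[0.5182571  0.07184903 0.25664734]
rot [ 0.014  0.005 -0.002] deg 0.9 shift [ 0.0302 -0.0004  0.0014] dist 0.03
[0.52469925 0.04279037 0.14556587]
rot [ 0.014  0.005 -0.002] deg 0.9 shift [ 0.1452 -0.0005  0.0008] dist 0.145
```

Emit:
apply_moves:
  series: "0.014 0.005 -0.002 0.03 -0.002 0.0014 0;0.014 0.005 -0.002 0.03 -0.002 0.0014 0;0.014 0.005 -0.002 0.06 -0.002 0.001 0;0.014 0.005 -0.002 0.09 -0.002 0.001 0;0.014 0.005 -0.002 0.12 -0.002 0.001 0;0.014 0.005 -0.002 0.145 -0.002 0.001 0;0.014 0.005 -0.002 0.145 -0.002 0.001 0"

```text
clock: 5.12
tcp_pos: [0.5247, 0.0404, 0.146]
orientation: [-0.374, 1.528, -0.036]
contact_force: [-0.2, -0.1, -3.0]
grip_width: 0.0076
```

```bash
python3 - <<'E'
from h import *
o=get_obs();print(o['clock'],o['tcp_pos'],o['contact_force'],o['moment'])
np.save('w4.npy',cam('wrist'),allow_pickle=True)
W=grab_frame('wrist');cv2.imwrite('pics/w4.png',W)
I=grab_frame('scene');cv2.imwrite('pics/scene4.png',I);J=grab_frame('side');cv2.imwrite('pics/side4.png',J)
crop(J,230,150,350,270,5,'pics/d4.png');crop(I,220,120,380,265,4,'pics/s4.png')
E
```

```text
5.125 [0.5247226  0.04039124 0.1460403 ] [-0.15542873 -0.07150589 -2.99994365] [0.47168155 0.06784299 0.00972253]
```

View pics/w4.png

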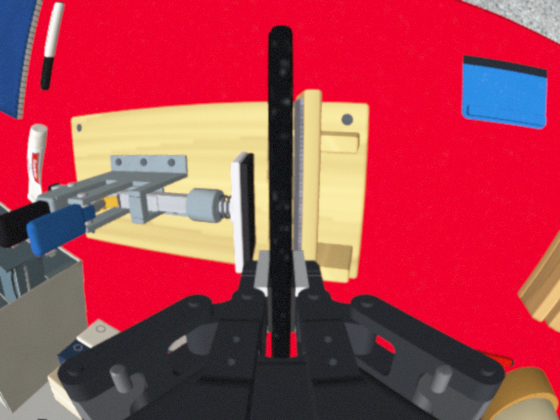

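View pics/d4.png

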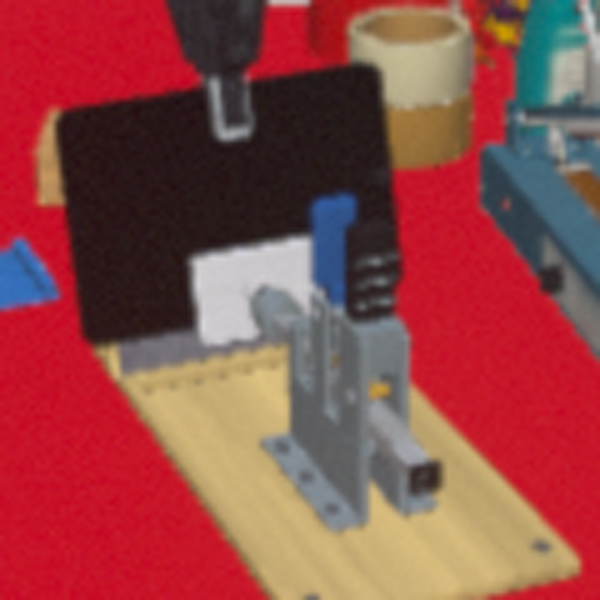

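View pics/s4.png

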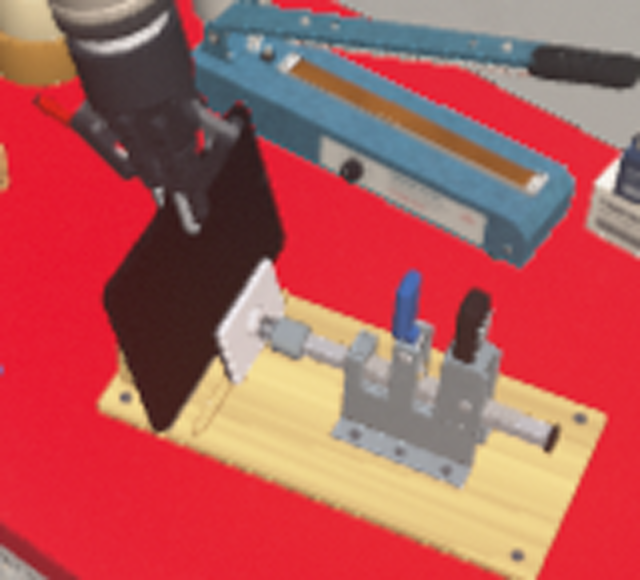

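```bash
python3 - <<'E'
from h import *
c=np.load('w4.npy',allow_pickle=True).item();o=get_obs();M=R.from_rotvec(o['orientation']).as_matrix()
Pb,xj,yj,bx,zb=jig([.5281,.0159,.012],102.5)
W=cv2.imread('pics/w4.png');crop(W,60,85,380,290,2.5,'pics/w4c.png')
print('tcp in board',[(o['tcp_pos']-Pb)@a for a in (bx,yj,zb)],M.T@bx,M.T@zb)
for p in [(321,90),(305,92)]:
    q=onz(c,*p,.104);print(q,[(q-Pb)@a for a in (bx,yj,zb)])
q=[onz(c,*p,.012) for p in [(72,118),(369,103),(358,281),(88,238)]]
print(q,np.mean(q,0)); print([np.linalg.norm(q[i]-q[(i+1)%4]) for i in range(4)],[np.degrees(np.arctan2(*(q[(i+1)%4]-q[i])[[1,0]])) for i in range(4)])
E
```

```text
tcp in board [np.float64(-0.010799985800366257), np.float64(-0.003973306511546186), np.float64(0.138004380916371)] [-6.91879435e-05  9.99999494e-01 -1.00376451e-03] [-9.99994877e-01 -6.59754552e-05  3.20012044e-03]
[0.4382926  0.03364139 0.104     ] [np.float64(0.011694849088525389), np.float64(0.08383866467100011), np.float64(0.09837903396660186)]
[0.4414054  0.02515844 0.104     ] [np.float64(0.003044405846103132), np.float64(0.08263570238378733), np.float64(0.09606115468562355)]
[array([ 0.51188871, -0.27279847,  0.012     ]), array([0.43659658, 0.06064629, 0.012     ]), array([0.59461966, 0.09702693, 0.012     ]), array([ 0.66692932, -0.23855246,  0.012     ])] [ 0.55250857 -0.08841943  0.012     ]
[np.float64(0.3418395999132821), np.float64(0.16215684708451938), np.float64(0.34328153520873994), np.float64(0.15877777252653258)] [np.float64(102.72405279597753), np.float64(12.964929431617955), np.float64(-77.839995876629), np.float64(-167.54427321237995)]
```

View pics/w4c.png

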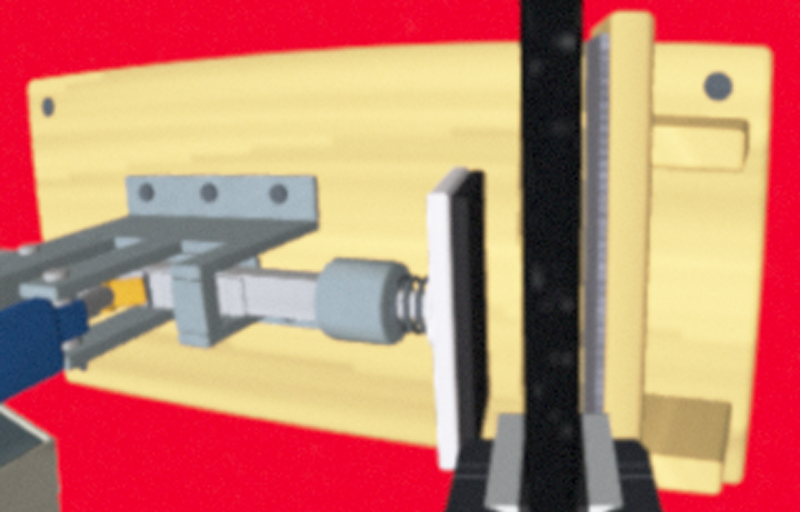

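Emit:
apply_moves:
  series: "0 0 0 0.006 0.004 0 0;0 0 0 0.012 0.004 0 0;0 0 0 0.016 0.004 0 0;0 0 0 0.016 0.004 0 0"

```text
clock: 5.78
tcp_pos: [0.5253, 0.0398, 0.1298]
orientation: [-0.373, 1.526, -0.036]
contact_force: [0.2, -0.3, -2.0]
grip_width: 0.0076
```

Emit:
apply_moves:
  series: "0 0 0 0.003 0 0 0;0 0 0 0.003 0 0 0;0 0 0 0.003 0 0 0"

```text
clock: 6.15
tcp_pos: [0.5258, 0.0393, 0.1273]
orientation: [-0.373, 1.525, -0.036]
contact_force: [0.1, -0.5, -2.5]
grip_width: 0.0076
```

Emit:
apply_moves:
  series: "0 0 0 0.003 0 0 0;0 0 0 0.003 0 0 0;0 0 0 0.006 0 0 0;0 0 0 0.006 0 0 0"

```text
clock: 6.65
tcp_pos: [0.5264, 0.0382, 0.122]
orientation: [-0.373, 1.524, -0.035]
contact_force: [-1.9, 1.4, 3.3]
grip_width: 0.0078
```

```bash
python3 - <<'E'
from h import *
I=grab_frame('scene');cv2.imwrite('pics/scene5.png',I);J=grab_frame('side');cv2.imwrite('pics/side5.png',J)
a=cv2.resize(I[150:240,235:315],None,fx=5,fy=5,interpolation=cv2.INTER_CUBIC);b=cv2.resize(J[170:260,230:310],None,fx=5,fy=5,interpolation=cv2.INTER_CUBIC)
cv2.imwrite('pics/m5.png',np.hstack([a,b]))
E
```

```text
(no output)
```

View pics/m5.png

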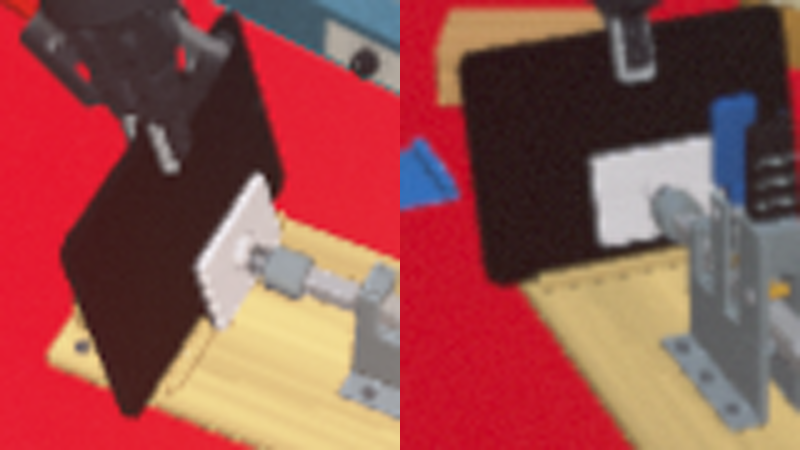

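```bash
python3 - <<'E'
from h import *
s=cam('scene');d=cam('side')
Pb,xj,yj,bx,zb=jig([.5281,.0159,.012],102.5)
k=lambda p,x0,y0:(x0+(p[0]+.5)/5-.5,y0+(p[1]+.5)/5-.5)
for p,q in [((125,413),(490,285)),((63,248),(460,58))]:
    x,e=tri((s,*k(p,235,150)),(d,*k((q[0]-400,q[1]),230,170)));print(x.round(4),e,[round((x-Pb)@a,4) for a in(bx,yj,zb)])
E
```

```text
[ 0.4332 -0.0063  0.0132] [array([-0.1,  0.2]), array([ 0.1, -0.1])] [np.float64(-0.0014), np.float64(0.0975), np.float64(0.0008)]
[0.4247 0.0249 0.1496] [array([-0. ,  0.1]), array([ 0.1, -0.1])] [np.float64(-0.0055), np.float64(0.099), np.float64(0.141)]
```

Emit:
apply_moves:
  series: "0 0 0 -0.002 0.002 0 0;0 0 0 -0.002 0.003 0 0;0 0 0 -0.002 0.003 0 0"

```text
clock: 7.12
tcp_pos: [0.5253, 0.041, 0.1225]
orientation: [-0.373, 1.525, -0.036]
contact_force: [0.5, -0.1, -2.8]
grip_width: 0.0075
```

Emit:
apply_moves:
  series: "0 0 0 0 0.002 0 0;0 0 0 0 0.002 0 0;0 0 0 0 0.004 0 0;0 0 0 0 0.004 0 0"

```text
clock: 7.62
tcp_pos: [0.5252, 0.0414, 0.1224]
orientation: [-0.374, 1.525, -0.041]
contact_force: [2.0, -8.7, 2.4]
grip_width: 0.0071
```

Emit:
apply_moves:
  series: "0 0 0 0.001 -0.002 0 0;0 0 0 0.001 -0.002 0 0.1;0 0 0 0.001 -0.0025 0 0.25;0 0 0 0.001 -0.0025 0 0.4;0 0 0 0.001 -0.0025 0 0.4;0 0 0 0.001 -0.0025 0 0.4;0 0 0 0.001 -0.0025 0 0.4"

```text
clock: 8.5
tcp_pos: [0.5251, 0.0425, 0.1213]
orientation: [-0.373, 1.525, -0.035]
contact_force: [0.4, -0.0, 0.1]
grip_width: 0.034
```

```bash
python3 - <<'E'
from h import *
o=get_obs();print(o['clock'],o['tcp_pos'],o['contact_force'],o['grip_width'])
cv2.imwrite('pics/w6.png',grab_frame('wrist'))
I=grab_frame('scene');J=grab_frame('side')
a=cv2.resize(I[150:240,235:315],None,fx=5,fy=5,interpolation=cv2.INTER_CUBIC);b=cv2.resize(J[170:260,230:310],None,fx=5,fy=5,interpolation=cv2.INTER_CUBIC)
cv2.imwrite('pics/m6.png',np.hstack([a,b]))
E
```

```text
8.5 [0.52507887 0.04247583 0.12128967] [ 0.43199069 -0.02111114  0.12661753] 0.03399654205537857
```

View pics/m6.png

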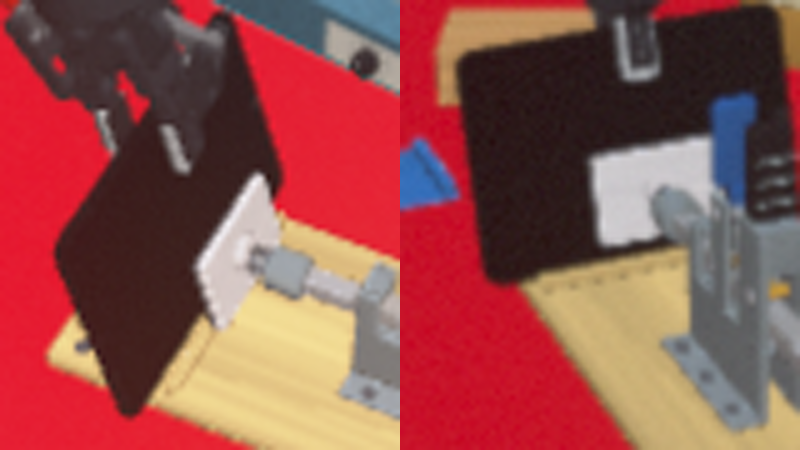

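View pics/w6.png

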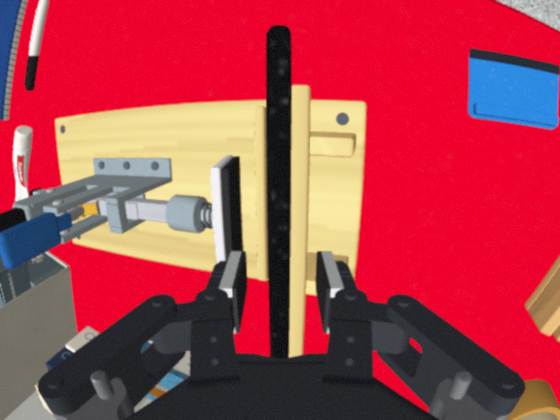

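Emit:
apply_moves:
  series: "0 0 0 -0.02 0 0 0.4;0 0 0 -0.06 0 0 0.4;0 0 0 -0.11 0 0 0.4;0 0 0 -0.14 0 0 0.4;0 0 0 -0.14 0 0 0"

```text
clock: 9.28
tcp_pos: [0.5184, 0.079, 0.2588]
orientation: [-0.371, 1.52, -0.034]
contact_force: [1.0, -0.3, -0.9]
grip_width: 0.0172
```

```bash
python3 - <<'E'
from h import *
o=get_obs();print(o['clock'],o['tcp_pos'],o['contact_force'],o['grip_width'],o['joints'].round(2))
np.save('w7.npy',cam('wrist'),allow_pickle=True)
cv2.imwrite('pics/w7.png',grab_frame('wrist'))
I=grab_frame('scene');J=grab_frame('side');cv2.imwrite('pics/scene7.png',I);cv2.imwrite('pics/side7.png',J)
a=cv2.resize(I[150:240,235:315],None,fx=5,fy=5,interpolation=cv2.INTER_CUBIC);b=cv2.resize(J[170:260,230:310],None,fx=5,fy=5,interpolation=cv2.INTER_CUBIC)
cv2.imwrite('pics/m7.png',np.hstack([a,b]))
E
```

```text
9.275 [0.51839782 0.07898305 0.25875887] [ 0.95660781 -0.27419167 -0.91780585] 0.017197711803563543 [-0.6   0.21  0.2   1.91  0.25  1.09  1.26]
```

View pics/m7.png

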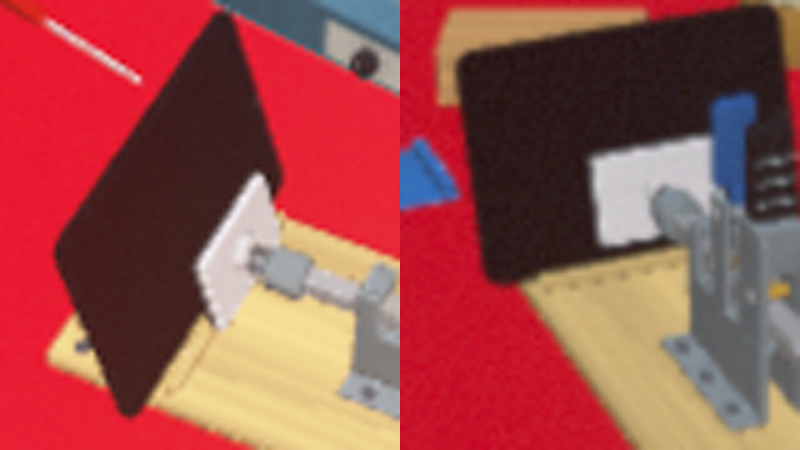

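View pics/w7.png

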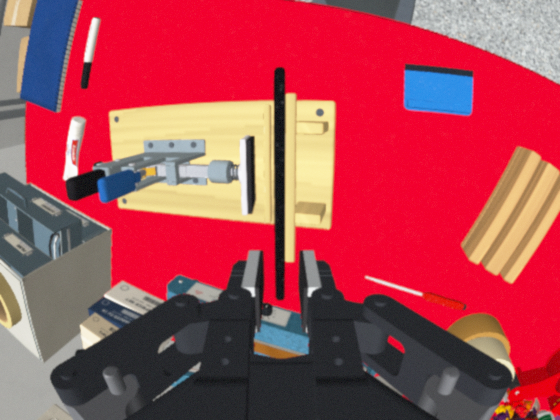

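```bash
python3 - <<'E'
from h import *
c=np.load('w7.npy',allow_pickle=True).item()
Pb,xj,yj,bx,zb=jig([.5281,.0159,.012],102.5)
for n,p,z in [('tab near',(279.5,68),.153),('tab far',(280,299),.153),('bd near',(291,94),.104),('bd far',(290,262),.104)]:
    q=onz(c,*p,z);print(n,q.round(4),[round((q-Pb)@a,4) for a in (bx,yj,zb)])
q=[onz(c,*p,.012) for p in [(109,112),(336,101),(330,230),(118,207)]]
print(np.round(q,4),np.mean(q,0)); print([np.linalg.norm(q[i]-q[(i+1)%4]).round(4) for i in range(4)],[np.degrees(np.arctan2(*(q[(i+1)%4]-q[i])[[1,0]])).round(1) for i in range(4)])
# trigger top from scene/side picks in d_jig/s_jig  front top edge; refine
o=np.mean(q,0)
for ori in ([.5519,-.0910],):
    tf=np.array(ori)+xj[:2]*(-.026); print('trigger_front',tf)
E
```

```text
tab near [0.4211 0.0281 0.153 ] [np.float64(-0.0026), np.float64(0.1018), np.float64(0.1453)]
tab far [0.6165 0.0714 0.153 ] [np.float64(-0.0026), np.float64(-0.0983), np.float64(0.1453)]
bd near [0.4398 0.0297 0.104 ] [np.float64(0.0076), np.float64(0.0833), np.float64(0.0973)]
bd far [0.6034 0.066  0.104 ] [np.float64(0.0077), np.float64(-0.0843), np.float64(0.0973)]
[[ 0.513  -0.2748  0.012 ]
 [ 0.4369  0.0621  0.012 ]
 [ 0.5938  0.095   0.012 ]
 [ 0.6661 -0.2423  0.012 ]] [ 0.55244569 -0.09003097  0.012     ]
[np.float64(0.3453), np.float64(0.1603), np.float64(0.345), np.float64(0.1565)] [np.float64(102.7), np.float64(11.8), np.float64(-77.9), np.float64(-168.0)]
trigger_front [ 0.55752743 -0.1163837 ]
```

```bash
python3 - <<'E'
from h import *
Pb,xj,yj,bx,zb=jig([.5281,.0159,.012],102.5)
O=np.array([.552,-.0908,0])
M=Rtool(102.5)
for z in (.26,.15):
    p=O+xj*.018+np.array([0,0,z]);print(p);row(M,p)
E
```

```text
[ 0.54810409 -0.07322667  0.26      ]
rot [-0.001 -0.001  0.263] deg 15.1 shift [ 0.0356 -0.1496 -0.0014] dist 0.154
[ 0.54810409 -0.07322667  0.15      ]
rot [-0.001 -0.001  0.263] deg 15.1 shift [ 0.1418 -0.121  -0.0013] dist 0.186
```

Emit:
apply_moves:
  series: "0 0 0.08 0.01 -0.045 0 0;0 0 0.18 0.023 -0.1 0 0;0 0 0.263 0.0356 -0.1496 -0.0014 0;0 0 0.263 0.0356 -0.1496 -0.0014 0;0 0 0.263 0.085 -0.1363 -0.0014 0;0 0 0.263 0.1418 -0.121 -0.0013 0;0 0 0.263 0.1418 -0.121 -0.0013 0"
  force: 30

```text
clock: 10.3
tcp_pos: [0.5446, -0.0716, 0.1462]
orientation: [-0.17, 1.575, 0.172]
contact_force: [-0.2, 0.2, 1.2]
grip_width: -0.0004
```

```bash
python3 - <<'E'
from h import *
o=get_obs();print(o['clock'],o['tcp_pos'],R.from_rotvec(o['orientation']).as_matrix().round(3),o['contact_force'],o['grip_width'],o['joints'].round(2))
cv2.imwrite('pics/w8.png',grab_frame('wrist'))
I=grab_frame('scene');J=grab_frame('side');cv2.imwrite('pics/scene8.png',I);cv2.imwrite('pics/side8.png',J)
a=cv2.resize(I[150:250,265:345],None,fx=5,fy=5,interpolation=cv2.INTER_CUBIC);b=cv2.resize(J[150:250,250:330],None,fx=5,fy=5,interpolation=cv2.INTER_CUBIC)
cv2.imwrite('pics/m8.png',np.hstack([a,b]))
E
```

```text
10.3 [ 0.5445964  -0.07161219  0.14621782] [[-0.011 -0.216  0.976]
 [ 0.     0.976  0.216]
 [-1.     0.003 -0.01 ]] [-0.16280009  0.21073222  1.17516887] -0.00036126146074557124 [-0.2   0.38  0.27  1.95 -0.13  0.84  1.93]
```

View pics/m8.png

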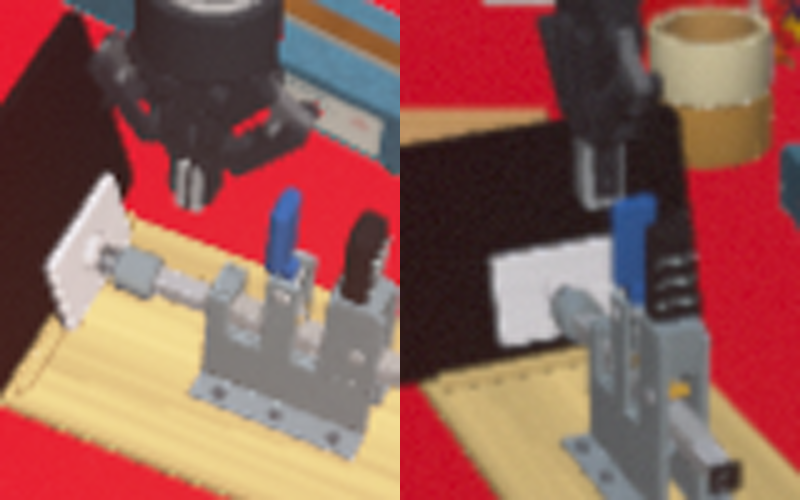

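View pics/w8.png

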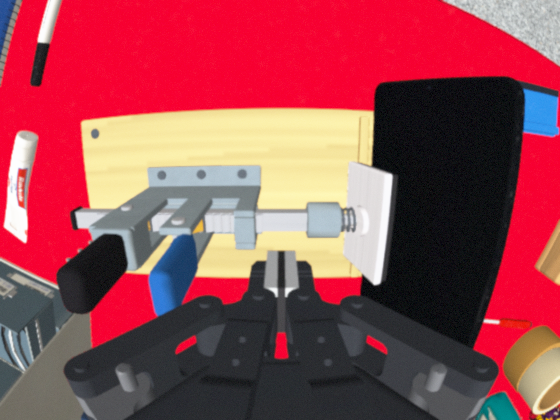

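Emit:
apply_moves:
  series: "0 0 0 -0.008 0 0.004 0;0 0 0 -0.008 -0.02 0.004 0;0 0 0 -0.008 -0.033 0.004 0;0 0 0 -0.008 -0.036 0.004 0;0 0 0 -0.008 -0.036 0.004 0"

```text
clock: 11.08
tcp_pos: [0.5611, -0.1061, 0.1594]
orientation: [-0.17, 1.562, 0.172]
contact_force: [0.9, 2.3, 1.2]
grip_width: 0.0001
```

Emit:
apply_moves:
  series: "0 0 0 0.004 0.003 -0.003 0;0 0 0 0.004 0.003 -0.003 0;0 0 0 0.004 0.003 -0.003 0"

```text
clock: 11.45
tcp_pos: [0.5563, -0.1043, 0.1544]
orientation: [-0.17, 1.565, 0.171]
contact_force: [-1.6, 1.1, -0.0]
grip_width: -0.0005
```

```bash
cat >> h.py <<'E'
O=np.array([.552,-.0908,0.])
def st():
    o=get_obs();_,xj,yj,_,_=jig([0,0,0],102.5);r=o['tcp_pos']-O;f=o['contact_force']
    print('t',round(o['clock'],2),'tcp jig',np.round([r@xj,r@yj,r[2]],4),'F jig',np.round([f@xj,f@yj,f[2]],2),'grip',round(o['grip_width'],4))
    return o
E
python3 -c "
from h import *
st()"
```

```text
t 11.45 tcp jig [-0.0142 -0.0013  0.1544] F jig [ 1.44  1.28 -0.01] grip -0.0005
```

Emit:
apply_moves:
  series: "0 0 0 0 -0.006 0 0;0 0 0 0 -0.012 0 0;0 0 0 0 -0.018 0 0;0 0 0 0 -0.018 0 0"

```text
clock: 11.95
tcp_pos: [0.5611, -0.1228, 0.155]
orientation: [-0.169, 1.563, 0.17]
contact_force: [-2.2, 2.5, 2.1]
grip_width: -0.0001
```

```bash
python3 -c "
from h import *
st()"
```

```text
t 11.95 tcp jig [-0.0332 -0.002   0.155 ] F jig [2.91 1.6  2.12] grip -0.0001
```

Emit:
apply_moves:
  series: "0 0 0 0 -0.003 0 0;0 0 0 0 -0.006 0 0;0 0 0 0 -0.006 0 0"

```text
clock: 12.32
tcp_pos: [0.5622, -0.128, 0.1546]
orientation: [-0.17, 1.563, 0.171]
contact_force: [-0.5, 3.4, -0.9]
grip_width: -0.0002
```

```bash
python3 - <<'E'
from h import *
st()
np.save('w9.npy',cam('wrist'),allow_pickle=True)
cv2.imwrite('pics/w9.png',grab_frame('wrist'))
E
```

```text
t 12.32 tcp jig [-0.0385 -0.0019  0.1546] F jig [ 3.47 -0.23 -0.91] grip -0.0002
```

View pics/w9.png

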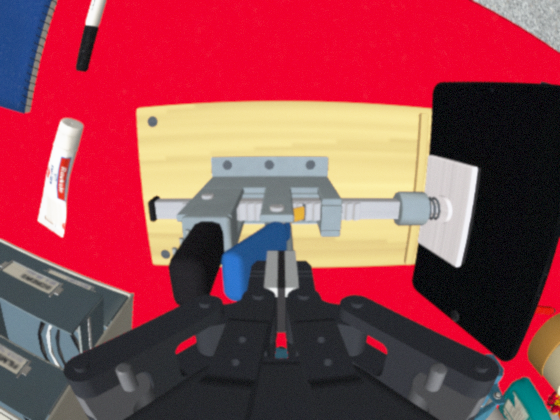

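```bash
cat >> h.py <<'E'
def jx(c,u,v,z):
    _,xj,yj,_,_=jig([0,0,0],102.5);q=onz(c,u,v,z)-O;return np.round([q@xj,q@yj],4)
E
python3 - <<'E'
from h import *
c=np.load('w9.npy',allow_pickle=True).item()
I=cv2.imread('pics/w9.png');crop(I,130,90,490,280,2.2,'pics/w9c.png')
print('rod end',jx(c,149,209,.066)); print('cup front',jx(c,430,209,.066)); print('base',jx(c,138,107,.012),jx(c,151,267,.012),jx(c,421,112,.021))
c=np.load('w7.npy',allow_pickle=True).item()
print('w7 cup front',jx(c,231.5,171,.066),'base',jx(c,109,112,.012))
E
```

```text
rod end [-0.1423 -0.0011]
cup front [ 0.0826 -0.0014]
base [-0.1694  0.0803] [-0.1743 -0.0826] [0.0876 0.0751]
w7 cup front [0.0645 0.0003] base [-0.1712  0.0779]
```

View pics/w9c.png

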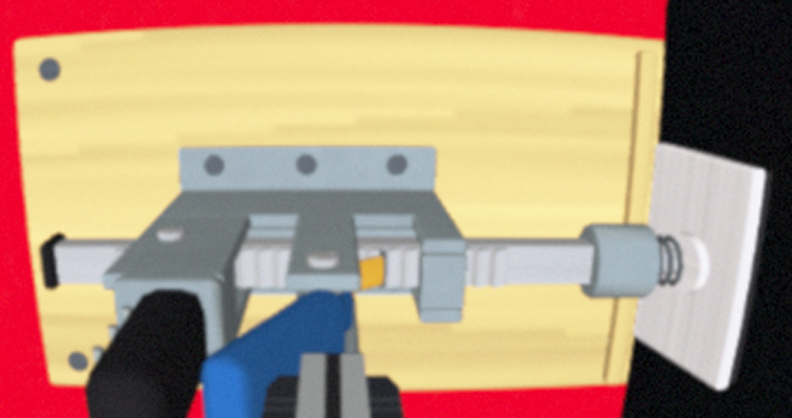

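Emit:
apply_moves:
  series: "0 0 0 0 0.008 0 0;0 0 0 0 0.016 0 0;0 0 0 0 0.024 0 0;0 0 0 0 0.026 0 0;0 0 0 0 0.026 0 0"

```text
clock: 13.0
tcp_pos: [0.5569, -0.1027, 0.1551]
orientation: [-0.17, 1.563, 0.171]
contact_force: [-0.7, 0.5, -0.2]
grip_width: 0.0001
```

```bash
python3 - <<'E'
from h import *
st()
np.save('w10.npy',cam('wrist'),allow_pickle=True)
I=grab_frame('wrist');cv2.imwrite('pics/w10.png',I);crop(I,60,90,490,310,1.85,'pics/w10c.png')
E
```

```text
t 13.0 tcp jig [-0.0127 -0.0022  0.1551] F jig [ 0.64  0.53 -0.23] grip 0.0001
```

View pics/w10c.png

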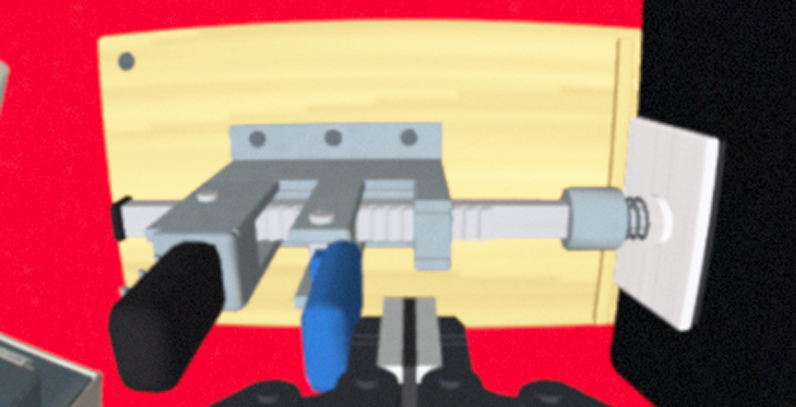

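Emit:
apply_moves:
  series: "0 0 0 0 -0.007 0 0;0 0 0 0 -0.014 0 0;0 0 0 0 -0.018 0 0;0 0 0 0 -0.018 0 0"

```text
clock: 13.55
tcp_pos: [0.5611, -0.1205, 0.1553]
orientation: [-0.17, 1.562, 0.17]
contact_force: [-0.7, 2.9, 4.3]
grip_width: -0.0001
```

```bash
python3 -c "
from h import *
st()"
```

```text
t 13.55 tcp jig [-0.031  -0.0025  0.1553] F jig [2.99 0.05 4.29] grip -0.0001
```

Emit:
apply_moves:
  series: "0 0 0 0 -0.003 0 0;0 0 0 0 -0.005 0 0;0 0 0 0 -0.005 0 0"

```text
clock: 13.92
tcp_pos: [0.562, -0.1249, 0.1549]
orientation: [-0.17, 1.562, 0.171]
contact_force: [1.2, 4.1, 1.6]
grip_width: -0.0001
```

```bash
python3 - <<'E'
from h import *
st()
np.save('w11.npy',cam('wrist'),allow_pickle=True)
I=grab_frame('wrist');cv2.imwrite('pics/w11.png',I);crop(I,60,90,490,310,1.85,'pics/w11c.png')
E
```

```text
t 13.93 tcp jig [-0.0354 -0.0024  0.1549] F jig [ 3.71 -2.07  1.62] grip -0.0001
```

View pics/w11c.png

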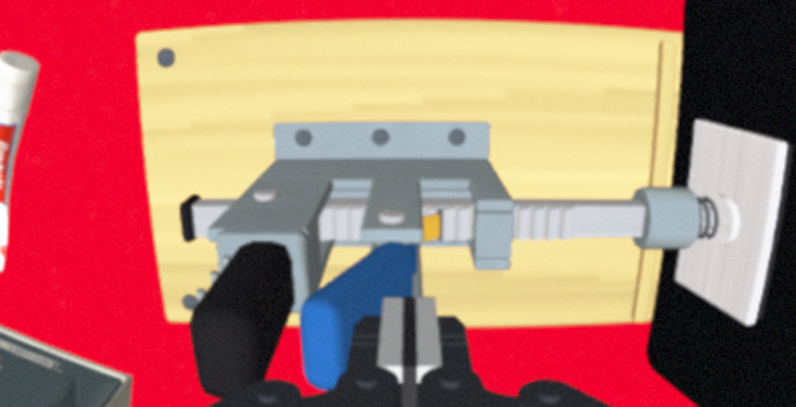

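```bash
python3 - <<'E'
from h import *
for n,e,b,cf in [('w9',(41,262,130,90,2.2),(48,69,130,90,2.2),(652,262,130,90,2.2)),('w10',(113,220,60,90,1.85),(126,61,60,90,1.85),(620,219,60,90,1.85)),('w11',(182,218,60,90,1.85),(166,58,60,90,1.85),(696,219,60,90,1.85))]:
    c=np.load(n+'.npy',allow_pickle=True).item()
    f=lambda p:(p[2]+(p[0]+.5)/p[4]-.5,p[3]+(p[1]+.5)/p[4]-.5)
    E,B,C=jx(c,*f(e),.066),jx(c,*f(b),.012),jx(c,*f(cf),.066); print(n,'end',E,'screw',B,'cup',C,'end-screw',(E-B)[0],'cup-screw',(C-B)[0])
s=cam('scene');S=lambda u,v,x0,y0,k=5.7:(x0+(u+.5)/k-.5,y0+(v+.5)/k-.5)
E

```

```text
w9 end [-0.1428 -0.0009] screw [-0.1561  0.0661] cup [ 0.079  -0.0012] end-screw 0.013299999999999979 cup-screw 0.23509999999999998
w10 end [-0.1428 -0.0013] screw [-0.1555  0.066 ] cup [ 0.0773 -0.001 ] end-screw 0.012699999999999989 cup-screw 0.2328
w11 end [-0.1312 -0.0005] screw [-0.1553  0.0656] cup [ 0.0914 -0.0012] end-screw 0.024099999999999983 cup-screw 0.24669999999999997
```

Emit:
apply_moves:
  series: "0 0 0 0 0.008 0 0;0 0 0 0 0.016 0 0;0 0 0 0 0.022 0 0;0 0 0 0 0.022 0 0;0 0 0 0 0.012 0 0;0 0 0 0 0.012 0 0"

```text
clock: 14.72
tcp_pos: [0.5594, -0.1141, 0.1552]
orientation: [-0.169, 1.562, 0.17]
contact_force: [-0.4, 2.8, 2.0]
grip_width: -0.0001
```

```bash
python3 - <<'E'
from h import *
st()
np.save('w12.npy',cam('wrist'),allow_pickle=True)
I=grab_frame('wrist');cv2.imwrite('pics/w12.png',I);crop(I,60,90,490,310,1.85,'pics/w12c.png')
J=grab_frame('scene');crop(J,265,160,345,240,7,'pics/s12.png')
E
```

```text
t 14.72 tcp jig [-0.0243 -0.0022  0.1552] F jig [ 2.79 -0.23  1.98] grip -0.0001
```

View pics/w12c.png

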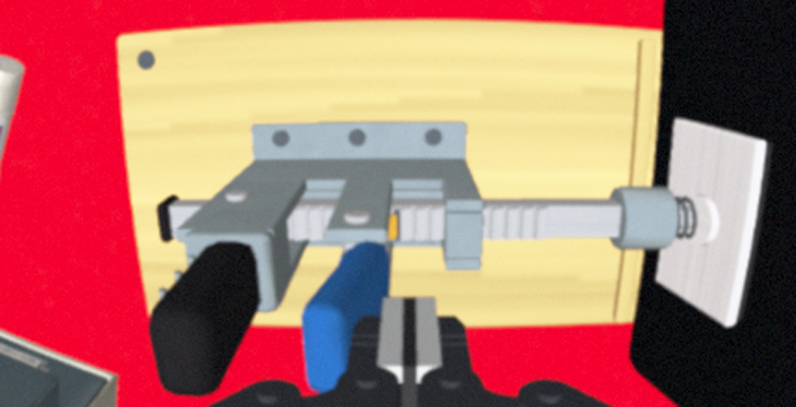

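View pics/s12.png

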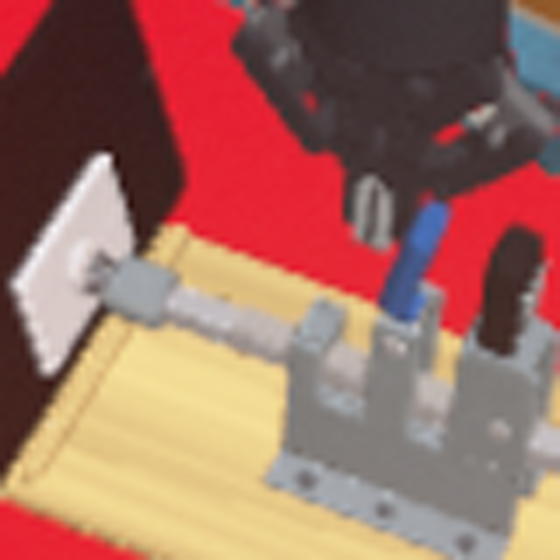

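Emit:
apply_moves:
  series: "0 0 0 0 -0.003 0 0;0 0 0 0 -0.003 0 0"

```text
clock: 15.08
tcp_pos: [0.5598, -0.1158, 0.1552]
orientation: [-0.17, 1.563, 0.172]
contact_force: [-1.8, 4.1, 4.9]
grip_width: 0.0
```

```bash
python3 -c "
from h import *
st()"
```

```text
t 15.07 tcp jig [-0.0261 -0.0022  0.1552] F jig [4.37 0.86 4.89] grip 0.0
```

Emit:
apply_moves:
  series: "0 0 0 0 -0.003 0 0;0 0 0 0 -0.003 0 0"

```text
clock: 15.32
tcp_pos: [0.5604, -0.1186, 0.1552]
orientation: [-0.17, 1.563, 0.172]
contact_force: [-2.1, 4.3, 5.8]
grip_width: -0.0001
```

```bash
python3 -c "
from h import *
st()"
```

```text
t 15.32 tcp jig [-0.029  -0.0022  0.1552] F jig [4.68 1.08 5.78] grip -0.0001
```

Emit:
apply_moves:
  series: "0 0 0 0 -0.002 0 0;0 0 0 0 -0.002 0 0;0 0 0 0 -0.002 0 0"

```text
clock: 15.7
tcp_pos: [0.5608, -0.1202, 0.1552]
orientation: [-0.17, 1.563, 0.172]
contact_force: [-1.6, 4.5, 4.8]
grip_width: 0.0001
```

```bash
python3 -c "
from h import *
st()"
```

```text
t 15.7 tcp jig [-0.0306 -0.0022  0.1552] F jig [4.76 0.53 4.79] grip 0.0001
```

Emit:
apply_moves:
  series: "0 0 0 0 -0.002 0 0;0 0 0 0 -0.002 0 0;0 0 0 0 -0.002 0 0"

```text
clock: 16.08
tcp_pos: [0.5611, -0.1219, 0.1551]
orientation: [-0.169, 1.563, 0.173]
contact_force: [-2.5, 6.0, 5.3]
grip_width: 0.0
```

```bash
python3 - <<'E'
from h import *
st()
np.save('w13.npy',cam('wrist'),allow_pickle=True)
I=grab_frame('wrist');cv2.imwrite('pics/w13.png',I);crop(I,60,90,490,310,1.85,'pics/w13c.png')
E
```

```text
t 16.07 tcp jig [-0.0324 -0.0022  0.1551] F jig [6.35 1.16 5.27] grip 0.0
```

View pics/w13c.png

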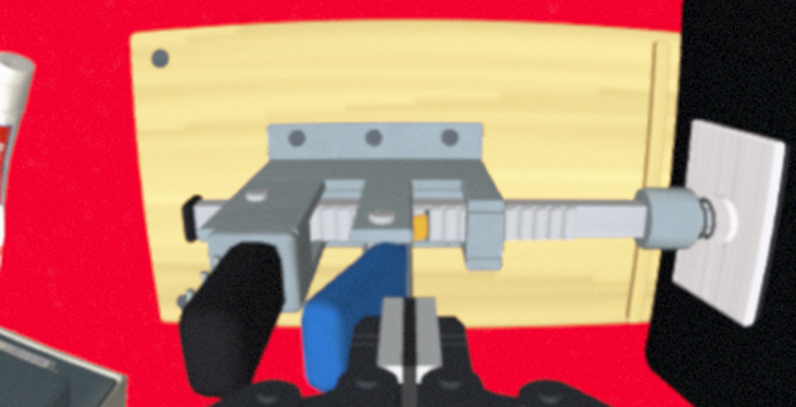

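```bash
python3 - <<'E'
from h import *
A=[]
for n in ('w10','w11','w12','w13'):
    I=cv2.imread(f'pics/{n}.png'); x0={'w10':355,'w11':395,'w12':385,'w13':395}[n]
    A.append(cv2.resize(I[180:240,x0:x0+95],None,fx=4,fy=4,interpolation=cv2.INTER_CUBIC))
cv2.imwrite('pics/spr.png',np.vstack([np.hstack(A[:2]),np.hstack(A[2:])]))
E
```

```text
(no output)
```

View pics/spr.png

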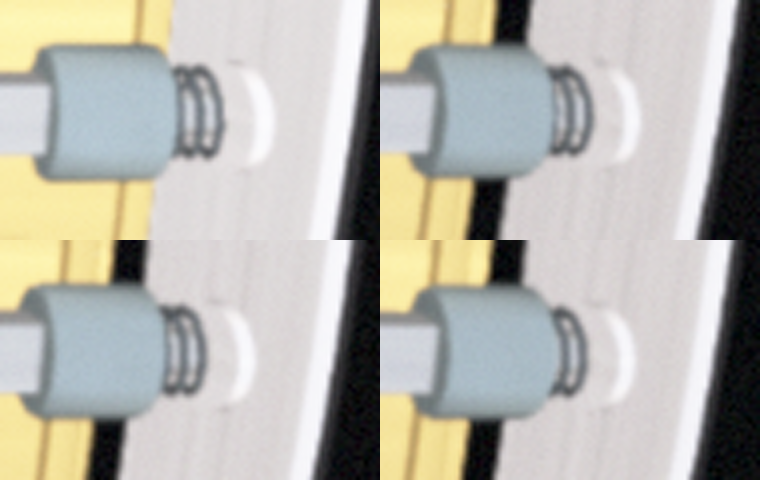

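Emit:
apply_moves:
  series: "0 0 0 0 -0.002 0 0;0 0 0 0 -0.002 0 0;0 0 0 0 -0.002 0 0"

```text
clock: 16.5
tcp_pos: [0.5615, -0.1235, 0.155]
orientation: [-0.169, 1.563, 0.173]
contact_force: [-2.4, 6.7, 5.5]
grip_width: -0.0
```

```bash
python3 -c "
from h import *
st()"
```

```text
t 16.5 tcp jig [-0.034  -0.0022  0.155 ] F jig [7.02 0.9  5.52] grip -0.0
```

Emit:
apply_moves:
  series: "0 0 0 0 -0.002 0 0;0 0 0 0 -0.002 0 0;0 0 0 0 -0.002 0 0"

```text
clock: 16.88
tcp_pos: [0.5618, -0.1251, 0.1548]
orientation: [-0.169, 1.564, 0.174]
contact_force: [-1.3, 7.2, 5.2]
grip_width: 0.0
```

```bash
python3 - <<'E'
from h import *
st()
np.save('w14.npy',cam('wrist'),allow_pickle=True)
I=grab_frame('wrist');cv2.imwrite('pics/w14.png',I);crop(I,390,175,500,245,5,'pics/w14c.png')
E
```

```text
t 16.88 tcp jig [-0.0356 -0.0022  0.1548] F jig [ 7.37 -0.26  5.25] grip 0.0
```

View pics/w14c.png

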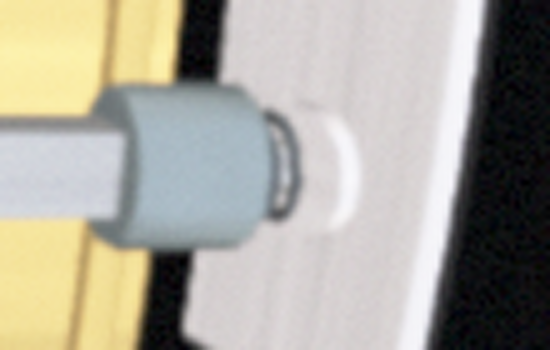

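```bash
python3 - <<'E'
from h import *
for n,a,b,y,x0,y0,k in [('w10',173,222,112,355,180,4),('w11',552-380,592-380,112,395,180,4),('w12',163,205,350-240,385,180,4),('w13',552-380,586-380,350-240,395,180,4),('w14',269,300,167,390,175,5)]:
    c=np.load(n+'.npy',allow_pickle=True).item();f=lambda u,v:(x0+(u+.5)/k-.5,y0+(v+.5)/k-.5)
    A=jx(c,*f(a,y),.066);B=jx(c,*f(b,y),.066);print(n,A,B,B[0]-A[0])
E
```

```text
w10 [ 0.0798 -0.0005] [ 0.0904 -0.0006] 0.010599999999999998
w11 [ 0.0929 -0.0008] [ 0.1026 -0.0008] 0.0097
w12 [ 0.0926 -0.0005] [ 0.1024 -0.0005] 0.009800000000000003
w13 [ 0.0962 -0.0002] [ 0.1045 -0.0002] 0.008300000000000002
w14 [ 0.0987 -0.0007] [ 0.1048 -0.0008] 0.006100000000000008
```

Emit:
apply_moves:
  series: "0 0 0 0 -0.001 0 0;0 0 0 0 -0.002 0 0;0 0 0 0 -0.002 0 0;0 0 0 0 -0.002 0 0"

```text
clock: 17.42
tcp_pos: [0.5621, -0.1266, 0.1546]
orientation: [-0.169, 1.564, 0.175]
contact_force: [-1.9, 9.3, 4.0]
grip_width: 0.0001
```

```bash
python3 - <<'E'
from h import *
st()
np.save('w15.npy',cam('wrist'),allow_pickle=True)
I=grab_frame('wrist');cv2.imwrite('pics/w15.png',I);crop(I,390,175,500,245,5,'pics/w15c.png')
for i in range(4): grab_frame('side'); st()
E
```

```text
t 17.43 tcp jig [-0.0371 -0.0022  0.1546] F jig [ 9.47 -0.13  3.98] grip 0.0001
t 17.52 tcp jig [-0.0372 -0.0022  0.1546] F jig [ 7.16 -0.6   3.88] grip 0.0002
t 17.57 tcp jig [-0.0372 -0.0021  0.1546] F jig [8.61 0.03 3.64] grip 0.0004
t 17.62 tcp jig [-0.0372 -0.0022  0.1547] F jig [8.1  1.12 3.59] grip -0.0
t 17.68 tcp jig [-0.0371 -0.0022  0.1546] F jig [8.76 0.26 3.48] grip 0.0003
```

View pics/w15c.png

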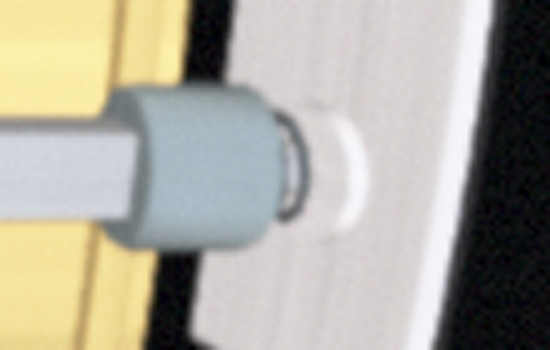

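View pics/w15.png

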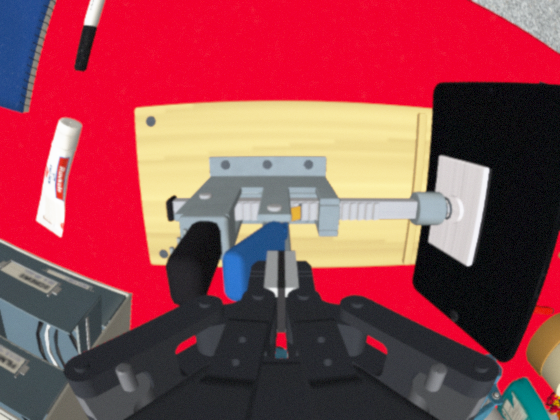

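```bash
python3 - <<'E'
from h import *
st()
I=grab_frame('scene');J=grab_frame('side')
a=cv2.resize(I[150:240,235:315],None,fx=5,fy=5,interpolation=cv2.INTER_CUBIC);b=cv2.resize(J[170:260,230:310],None,fx=5,fy=5,interpolation=cv2.INTER_CUBIC)
cv2.imwrite('pics/m16.png',np.hstack([a,b]))
E
```

```text
t 17.68 tcp jig [-0.0371 -0.0022  0.1546] F jig [8.76 0.26 3.48] grip 0.0003
```

View pics/m16.png

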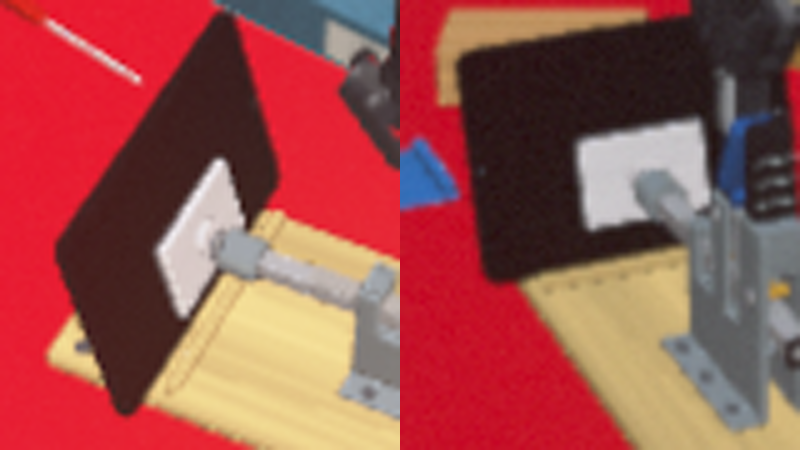

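The picture shows the tablet still seated with its edges where they were. The plate lies flat on the glass at about (205,240) in the left crop, and the fingers hold the trigger.

```bash
python3 - <<'E'
from h import *
print(hand_in()); st()
E
```

```text
the job is handed in; nothing more can be done
None
the job is handed in; nothing more can be done
```

The tablet is bonded under pressure in the jig, and I handed in at about 17.8 s with the shut fingers still holding the blue trigger squeezed. I got no verdict back.

**Placing:** I lifted the tablet from the rack, turned and tilted it, lowered it behind the foot lip against the rest board, and let go. Checked after release, it was centred to about 2 mm. Its top edge was 145 mm up the board face, against 146 mm expected. In the last picture it had not moved.

**Pressing:** I pumped the trigger twice fully and then held a partial third squeeze.
- **Spring:** it is pressed in by about 4 to 4.7 mm, measured from the gap between cup and plate in the wrist pictures.
- **Push:** the steady push on the trigger read about 8.4 N, varying from 7.2 to 9.5 N. That is at the low end of the 8 to 12 N expected for 11 N on the glass.

**Disagreement:** the two readings differ a little. The spring gap suggests 11 to 12 N on the glass, and the push suggests nearer 8 to 10 N. Both are within 6 to 20 N.

**Bystanders:** I planned the moves clear of them and did not see any contact, but I did not measure their final positions.

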